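Free a candlestick from its wedge clamp and stand it up

ROBOT

A 6-joint arm with a two-finger parallel gripper is mounted at the origin on the work surface. World frame = base frame: x ahead of the robot, y to its left, z up, the work surface at z = 0. Lengths are in m, angles in rad, forces in N, time in s.
With the tool pointing down it reaches from about 0.25 to 0.725 m from the base axis. Payload 4 kg.
Tool frame: the origin (TCP) lies on the centre line of the jaws, within the pads' length; the fingertips stand 25 mm ahead of it and the grasp point (between the pads) lies 6 mm ahead of it; z points along the fingers, x is the direction in which the jaws open and shut, and the axes are right-handed (so a half turn about z gives the same grasp; the last joint's range is limited). The gripper opens to 85 mm and grips with 20 to 120 N. Pads are 22 mm wide; open, the fingers measure 114 mm over their backs; the gripper's body (76 mm by 85 mm) begins 54 mm behind the grasp point. The pads swing forward as they close: fully open they stand 13 mm farther back than shut.
Start: joints at [-1.107, 0.241, 0.005, 1.335, 0, 1.571], TCP at [0.224, -0.447, 0.256] pointing down, gripper open.
Joint ranges: [-2.72, 2.72], [-1.05, 1.87], [-1.09, 1.28], [-1.99, 2.15], [-1.42, 1.44], [-3.14, 3.14]. Speed limits (rad/s): [2.79, 2.79, 3.14, 3.14, 3.14, 3.14].

INTERFACE

Orientations are given as a unit quaternion [x, y, z, w].
In Python, from workcell import bot, imaging, order gives the robot as it stands.
- The arm moves only by the tool carry_out, never from a script. Its argument "moves" is a list of rows, each a list of 5 numbers: the shift along the tool's x, y, z scaled (see below), then the turn about the tool's z scaled (see below), then the opening, from -1 (shut) to 1 (fully open). In form: [[tx, ty, tz, roll, hand], ...]. A call has 1 to 20 rows; each row is the pose to reach, as a shift and turn from the pose commanded when the call began, along the tool's axes at that moment; what a row does not reach only later rows make up. The controller multiplies each number of a shift by 0.1 m and each number of a turn by 90 degrees. A row lasts 1/10 s, in which the tool goes at most 50 mm and 8.59 degrees, less where a joint would pass 70% of its speed; a pose out of reach is approached as far as the arm can. A call with a number of a shift or a turn outside -1 to 1 is refused whole. A call with a gripper value outside its range is refused whole. The fingers move at their own pace and stop on an object; the grip force is fixed at half the most. Time passes only in rows, so rows that repeat a pose let the fingers close. It gives the time, the measured TCP pose, the force and the opening at its end, in the units of the state.
- bot.get_obs(): the state, without advancing time (a new reading comes with each control period).
- imaging.camera(name): name is "side" or "top"; returns the picture (384x512x3 uint8, red, green, blue); there is no depth.
- imaging.camera_model(name): a dict with "fovy" (degrees; the focal length in pixels is half the picture's height over the tangent of half this angle, whatever the lens; pixels are square), "cx", "cy" (the principal point, pixels), "dist" ([k1, k2, p1, p2, k3] as OpenCV has them; the pictures are not rectified), "eye" and "rotation" of the camera in the world. Camera axes: x right, y up, looking along -z (the intrinsics and any distortion apply to the point x, -y, -z); pixel columns grow to the right and rows downward; lengths in m; the calibration is good to about 2 mm. A picture is of the moment at which its call begins. camera_model takes no time and is no camera call.
- order.job_done(): hands the job in, once; it reports no verdict.
The state is a dict: "clock": time; "joint_pos": joint angles; "joint_vel": joint speeds; "tau": joint torques, N m; "eef_pos": TCP position; "tool_rot": TCP orientation; "ft_force": force on the tool from outside, world axes, zero at the start; "ft_torque": the same for the moment, N m; "grip_width": finger opening in m.
Only numpy, scipy, OpenCV 4.12 (cv2) and the standard library are available. Lean on these libraries where they do the work, as an engineer would, in place of code of your own. Each camera call takes 0.05 s, during which the arm holds its last target.

TASK

The primed white candlestick lies clamped by its square foot under a steel strap, held by a tight wooden wedge. Work that wedge loose by pulling its head about a centimetre to one side and then the other, several times in turn, while drawing it out, and lay it in the open tray. Then draw the candlestick out from under the strap and stand it upright on its foot on the bench, leaving all the other things where they are.

Things in the scene. Friction and masses are not known exactly. Their poses are not given: they have to be found in the camera images.
- wedge_center (a point): Middle of the tight wedge, half-way up. Plain light wood, 140 long, 32 wide, 10 thick at the tip, 26.8 at the head, even taper, flat side down. x runs from the thick head to the thin tip, y across, z up. At the start it lies on top of the candlestick's foot, its underside 58 above the bench, its tip under the strap and its head sticking out about 90 beyond the foot.
- wedge_head (a point): Point in the middle of the wedge's head, where to hold it: 45 towards the head from the wedge's middle (25 from the head's end), half-way up (the wedge is 23.8 thick there); axes as the wedge's.
- wedge_tip (a point): Middle of the wedge's thin end, 70 from the wedge's middle; axes as the wedge's.
- clamp: Wooden holding fixture screwed to the bench. Origin on the bench below the strap's pad and the middle of the foot as clamped. x points from the mouth to the rear block (the wedge comes out along -x), y along the lying candlestick from foot to cup (open side), z up. Rear block x 32 to 94, y -36 to 36, 66 high. Fence 12 high at x -40 to -30 before the foot, side stop 12 high at y -38 to -26.
- strap_pad (a point): Middle of the wooden pad's face under the clamp's steel strap, on the wedge's top; axes as the clamp's. The pad is 30 long (x -15 to 15). The strap above is 50 wide, reaches 28 to the mouth side and 94 to the rear, its top 90 and nuts 100 above the bench. Its 3 thick side flanges leave 44 of room for the wedge (32 wide) and hang down to 6 above the foot.
- strap (a joint): How far the strap is sprung up, m: about 0.002 while the wedge is tight, 0 when it is loose. The strap bears on the wedge with some 40 to 70 N: a straight pull takes 40 to 65 N; side pulls of 3 to 8 N at the head turn the wedge about the pad. It lets go after about 20 mm of outward travel; the tip is clear of the pad after 40 mm.
- post_cup (a point): Middle of the white candlestick's cup, on its axis, 176 from the foot's end face. y points from foot to cup (up when it stands); z is up as it lies, the axis 29 above the bench. 190 long, 0.4 kg. Square foot 58 x 58, 50 long, weighted: it balances about 40 from the end face. Beyond it: collar 51 wide to 64, stem 28 thick 70 to 140, bead 36 wide 140 to 148, plain round cup 40 wide 162 to 190.
- post_foot (a point): Centre of the candlestick's square end face, the one it stands on; axes as for the stem. 29 above the bench as it lies, 0 when it stands.
- tray: Open plywood tray, fixed to the bench, 215 (x) by 125 (y) outside and 32 high, walls and floor 6 thick. Origin under its middle, on the bench.
- gilt_stick_center (a point): Middle of a second candlestick, of the same shape but already gilded, standing free on its foot (95 above the bench, z up along it). Leave it.
- size_jar: Closed amber glass jar, 62 across, 85 high, loose; origin under its middle. Leave it.
- bowl: White bowl, 92 across, 50 high, loose; origin under its middle. Leave it.
- tongs: Bamboo tongs lying flat, 200 long (x), 36 wide, 13 high, loose; origin under the middle. Leave them.
- spare_wedge_center (a point): Middle of a second wedge of the same shape, lying loose on the bench (not in the clamp); axes as the wedge's. Leave it.
- mop_brush: Brush lying on the bench along its x, about 200 long, up to 42 wide, 20 high, loose; origin under its middle. Leave it.
- leaf_book: Book of leaf, 115 x 115, 12 high, loose; origin under its middle. Leave it.
There are look-alikes about, which are no part of the job. Leave any orange look-alike of the part that bears wedge_center alone.

How it is judged:
By the outcome, as a careful person would: the job done as asked, in the order asked, and still so for the second after the job is handed in, with the robot touching nothing.
It also fails if it takes over 72 s, if anything falls off the work surface, if the arm or the gripper's body presses on something with over 40 N, if the wrist force passes 120 N, or if a joint passes its speed limit or range.

## Working session

There is one attempt and no reset: what is moved stays moved. The work goes in short steps, Python scripts to look and compute and a tool call to move; the robot and the scene stay as the last step left them, time stands still between calls to the robot, and variables do not carry over. Pictures are saved under pics/ and viewed, and the job is handed in when it is done.

Besides the shell and the picture viewer there is one more tool, called after ">>>" in YAML: its name, and indented under it one key for each argument. carry_out: Moves the arm, as the interface text tells. Its arguments: {"type":"object","properties":{"moves":{"type":"array","items":{"type":"array","items":{"type":"number","minimum":-1,"maximum":1}}}},"required":["moves"]}

```bash
ls; mkdir -p pics; python3 - <<'E'
from workcell import bot, imaging, order
import cv2
print(bot.get_obs())
for n in("side","top"):
    im=imaging.camera(n); cv2.imwrite(f"pics/{n}0.png",im[:,:,::-1]); print(n,imaging.camera_model(n))
E
```

```text
pics
{'clock': 0.0, 'joint_pos': array([-1.10699631e+00,  2.41362019e-01,  3.70281294e-03,  1.33522714e+00,
        4.17171916e-06,  1.57081431e+00]), 'joint_vel': array([-0.0005585 ,  0.0010678 , -0.00046787,  0.00184917, -0.00038569,
       -0.00056886]), 'tau': array([ 1.23341200e-03, -3.72318935e+01,  2.52407849e+01,  1.70919159e-02,
        1.73154717e-04,  2.73589983e-06]), 'eef_pos': array([ 0.22340707, -0.44664136,  0.25543021]), 'tool_rot': array([ 8.50685676e-01, -5.25673652e-01, -8.87888732e-04, -5.51092827e-04]), 'ft_force': array([-0.31834855,  0.01974849,  0.86318676]), 'ft_torque': array([-0.07090343, -0.02947639,  0.02504279]), 'grip_width': 0.0853152489164967}
side {'fovy': 54.37285871171761, 'cx': 256.0491593678534, 'cy': 189.1565099174958, 'dist': array([0.01846308, 0.        , 0.        , 0.        , 0.        ]), 'eye': array([0.34346291, 0.97361888, 0.85544086]), 'rotation': array([-0.04336073,  0.43493989,  0.89697925, -0.06614649])}
top {'fovy': 49.85961557698477, 'cx': 255.1240714963326, 'cy': 195.75430638791107, 'dist': array([-0.05883134,  0.        ,  0.        ,  0.        ,  0.        ]), 'eye': array([0.43035378, 0.00196795, 1.16625363]), 'rotation': array([-0.02024124,  0.01708669,  0.71482689, -0.69879958])}
```

View pics/side0.png

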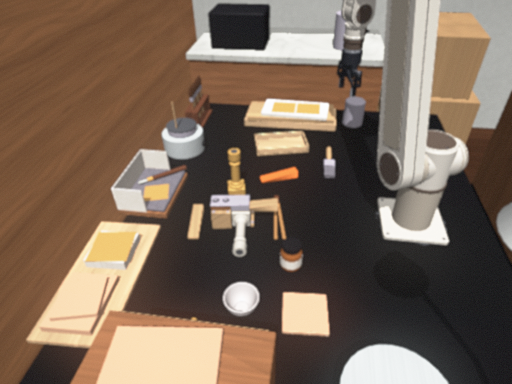

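View pics/top0.png

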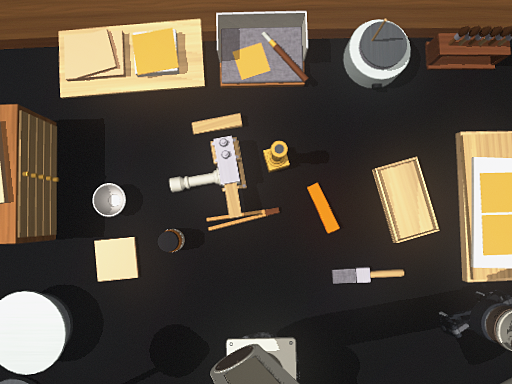

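```bash
cat > h.py <<'E'
import numpy as np, cv2
from scipy.spatial.transform import Rotation as R
from workcell import bot, imaging
def cam(n):
    m=imaging.camera_model(n); f=192/np.tan(np.radians(m['fovy']/2))
    K=np.array([[f,0,m['cx']],[0,f,m['cy']],[0,0,1]]); return m,K
def ray(n,px):
    m,K=cam(n); p=cv2.undistortPoints(np.array(px,float).reshape(-1,1,2),K,np.array(m['dist']))[:,0]
    d=np.c_[p[:,0],-p[:,1],-np.ones(len(p))]; q=R.from_quat(m['rotation'])
    return np.array(m['eye']),q.apply(d)
def plane(n,px,z):
    e,d=ray(n,px); return e+d*((z-e[2])/d[:,2])[:,None]
def proj(n,P):
    m,K=cam(n); c=R.from_quat(m['rotation']).inv().apply(np.atleast_2d(P)-np.array(m['eye']))*[1,-1,-1]
    return cv2.projectPoints(c.reshape(-1,1,3),np.zeros(3),np.zeros(3),K,np.array(m['dist']))[0][:,0]
def two(pt,ps):
    e1,d1=ray('top',[pt]);e2,d2=ray('side',[ps]);d1=d1[0]/np.linalg.norm(d1);d2=d2[0]/np.linalg.norm(d2)
    A=np.c_[d1,-d2];s=np.linalg.lstsq(A,e2-e1,rcond=None)[0];a=e1+s[0]*d1;b=e2+s[1]*d2
    return (a+b)/2,np.linalg.norm(a-b)
def crop(src,x,y,w,h,s,out):
    im=cv2.imread(src)[y:y+h,x:x+w]; cv2.imwrite(out,cv2.resize(im,None,fx=s,fy=s,interpolation=cv2.INTER_CUBIC))
E
python3 - <<'E'
from h import *
crop('pics/top0.png',150,100,140,140,5,'pics/ct.png') if 0 else crop('pics/top0.png',155,105,135,125,4.8,'pics/ct.png')
crop('pics/side0.png',175,140,125,125,4.8,'pics/cs.png')
print(R.from_quat(imaging.camera_model('top')['rotation']).as_matrix().round(2))
E
```

```text
[[-0.02  1.   -0.05]
 [-1.   -0.02 -0.  ]
 [-0.01  0.05  1.  ]]
```

View pics/ct.png

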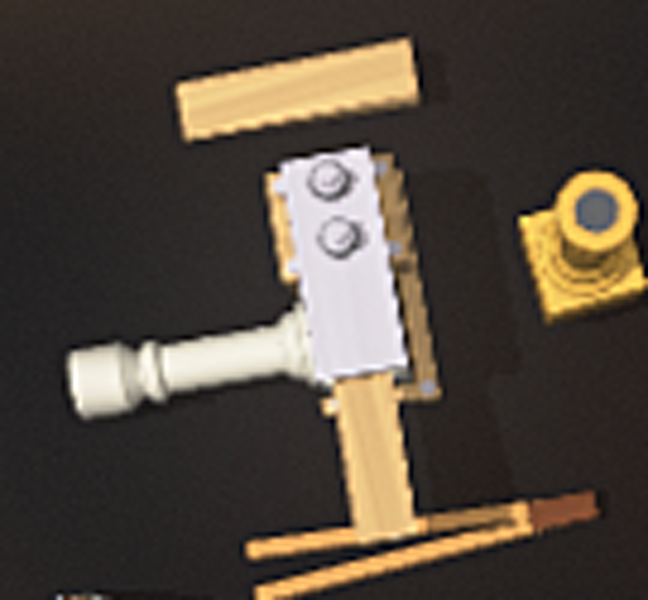

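View pics/cs.png

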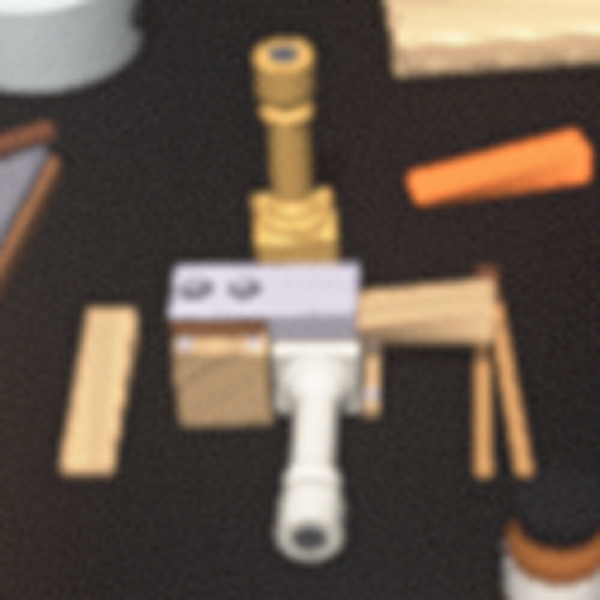

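```bash
python3 - <<'E'
from h import *
u=lambda X,Y:((X+.5)/4.8-.5+155,(Y+.5)/4.8-.5+105)
us=lambda X,Y:((X+.5)/4.8-.5+175,(Y+.5)/4.8-.5+140)
def pr(l,p): print(l,p.round(4).tolist())
pr('wedge head top corners',plane('top',[u(360,540),u(413,530)],.0848))
pr('wedge at strap edge L,R',plane('top',[u(338,382),u(397,377)],.075))
pr('strap corners fl fr rl rr',plane('top',[u(315,382),u(407,370),u(280,160),u(370,148)],.090))
pr('cup end',plane('top',[u(78,418),u(68,352)],.03))
pr('stem',plane('top',[u(270,350),u(165,367)],.029))
# stereo checks
for l,a,b in [('head end top left(+y)',u(360,540),us(493,310)),('head right top',u(413,530),us(495,278)),('strap front +y',u(315,382),us(358,318)),('strap rear+y',u(280,160),us(168,318)),('strap rr',u(370,148),us(178,264)),('strap fr',u(407,370),us(360,264)),('nut f',u(345,232),us(243,285)),('cupTopEnd',u(72,385),us(308,510)),('head bottom left',u(360,540),us(493,345))]:
    p,e=two(a,b); print(l,p.round(4),round(e,4))
im=cv2.imread('pics/top0.png');h=cv2.cvtColor(im,cv2.COLOR_BGR2HSV)
print(im[140:245:15,405])
m=(h[:,:,2]>60).astype(np.uint8);m[:, :365]=0;m[:,445:]=0;m[:145]=0;m[250:]=0
c=max(cv2.findContours(m,0,2)[0],key=cv2.contourArea);r=cv2.minAreaRect(c);b=cv2.boxPoints(r)
print(r); pr('tray rim',plane('top',b,.032)); P=plane('top',b,.032);print(np.linalg.norm(np.diff(P,axis=0),axis=1),P.mean(0))
crop('pics/top0.png',360,140,90,115,5,'pics/tr.png')
E
```

```text
wedge head top corners [[0.4332, 0.0742, 0.0848], [0.438, 0.0452, 0.0848]]
wedge at strap edge L,R [[0.5206, 0.0853, 0.075], [0.5226, 0.0526, 0.075]]
strap corners fl fr rl rr [[0.5196, 0.0967, 0.09], [0.525, 0.0464, 0.09], [0.6423, 0.1138, 0.09], [0.6477, 0.0643, 0.09]]
cup end [[0.507, 0.2391, 0.03], [0.5453, 0.2445, 0.03]]
stem [[0.5438, 0.1277, 0.029], [0.5354, 0.1886, 0.029]]
head end top left(+y) [0.4333 0.0742 0.0842] 0.0003
head right top [0.4367 0.0449 0.0874] 0.0025
strap front +y [0.5199 0.097  0.0867] 0.0
strap rear+y [0.6434 0.1142 0.0872] 0.001
strap rr [0.6483 0.0643 0.0922] 0.002
strap fr [0.5261 0.0465 0.0911] 0.0022
nut f [0.6013 0.0787 0.091 ] 0.0004
cupTopEnd [0.5259 0.2379 0.0524] 0.0032
head bottom left [0.433  0.0761 0.0551] 0.0004
[[ 33  36  40]
 [ 34  40  47]
 [148 208 240]
 [155 216 244]
 [157 219 245]
 [162 224 245]
 [155 218 245]]
((405.1943054199219, 199.6693878173828), (78.4695816040039, 48.946678161621094), 73.81079864501953)
tray rim [[0.5577, -0.3154, 0.032], [0.5932, -0.4492, 0.032], [0.3824, -0.5017, 0.032], [0.3485, -0.3685, 0.032]]
[0.13842625 0.21721788 0.13741664] [ 0.47047125 -0.40870177  0.032     ]
```

View pics/tr.png

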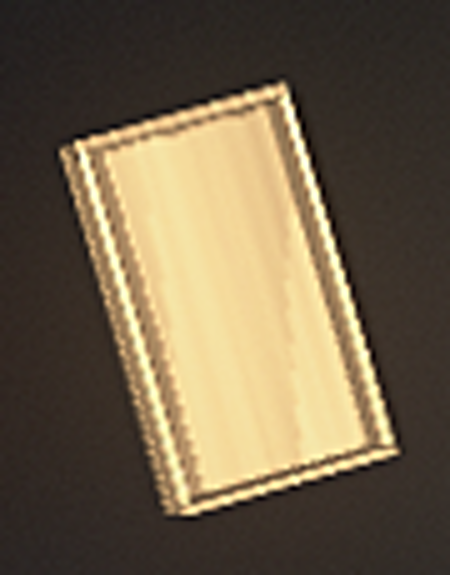

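Wedge candidates in the top view: (233,198), sticking out from the strap; (217,123), plain wood lying loose on the bench behind the clamp (the spare); and (323,208), the orange look-alike. The first is the one meant, because its thin end is under the strap. The enlarged crop shows this. Heights agree from two views: head top at 84 to 87 mm, strap at 87 to 92 mm.

>>> carry_out:
  moves:
    - [-0.1,-0.1,0,-0.08,1]
    - [-0.2,-0.2,0,-0.16,1]
    - [-0.3,-0.3,0,-0.24,1]
    - [-0.4,-0.4,0,-0.32,1]
    - [-0.5,-0.5,0,-0.4,1]
    - [-0.6,-0.6,0,-0.48,1]
    - [-0.7,-0.7,0,-0.56,1]
    - [-0.8,-0.8,0,-0.64,1]
    - [-0.9,-0.9,0,-0.72,1]
    - [-1,-1,0,-0.8,1]
    - [-1,-1,0,-0.9,1]

```text
clock: 1.2
eef_pos: [0.2684, -0.3114, 0.2559]
tool_rot: [0.988, 0.153, -0.0, -0.001]
ft_force: [-0.5, -0.0, 0.4]
grip_width: 0.0854
```

```bash
cat >> h.py <<'E'
def yaw(q):
    x=R.from_quat(q).as_matrix()[:,0]; return np.degrees(np.arctan2(x[1],x[0]))
def plan(x,y,z,yw=None):
    o=bot.get_obs();M=R.from_quat(o['tool_rot']).as_matrix();p=o['eef_pos'];yy=yaw(o['tool_rot'])
    d=M.T@(np.array([x,y,z])-p)/0.1
    r=0 if yw is None else -(((yw-yy)+180)%360-180)/90
    print('t',round(o['clock'],2),'p',p.round(4),'yaw',round(yy,1),'j',o['joint_pos'].round(2),'F',o['ft_force'].round(1),'w',round(o['grip_width'],4),'-> move',d.round(3),'roll',round(r,3))
E
python3 -c "
from h import *
plan(.460,.063,.15,98.1)"
```

```text
t 1.2 p [ 0.2684 -0.3114  0.2559] yaw 17.6 j [-0.86  0.07 -0.21  1.3   0.    0.4 ] F [-0.5 -0.   0.4] w 0.0854 -> move [ 2.959 -2.988  1.063] roll -0.894
```

>>> carry_out:
  moves:
    - [0.1,-0.1,0,-0.09,1]
    - [0.2,-0.2,0,-0.18,1]
    - [0.3,-0.3,0,-0.27,1]
    - [0.4,-0.4,0,-0.36,1]
    - [0.5,-0.5,0,-0.45,1]
    - [0.6,-0.6,0,-0.54,1]
    - [0.7,-0.7,0,-0.63,1]
    - [0.8,-0.8,0,-0.72,1]
    - [0.9,-0.9,0,-0.8,1]
    - [1,-1,0,-0.89,1]
    - [1,-1,0,-0.89,1]

```text
clock: 2.3
eef_pos: [0.3345, -0.1869, 0.256]
tool_rot: [0.66, 0.751, 0.0, -0.0]
ft_force: [-0.3, -0.6, 0.1]
grip_width: 0.0854
```

```bash
python3 -c "
from h import *
plan(.460,.063,.15,98.1)"
```

```text
t 2.3 p [ 0.3345 -0.1869  0.256 ] yaw 97.4 j [-0.51  0.01 -0.26  1.3   0.   -0.64] F [-0.3 -0.6  0.1] w 0.0854 -> move [2.315 1.567 1.061] roll -0.008
```

>>> carry_out:
  moves:
    - [0.3,0.2,0,0,1]
    - [0.6,0.4,0,0,1]
    - [0.9,0.6,0,0,1]
    - [1,0.7,0,0,1]

```text
clock: 2.7
eef_pos: [0.3917, -0.0783, 0.2561]
tool_rot: [0.661, 0.75, 0.0, -0.0]
ft_force: [-0.1, -0.4, 0.3]
grip_width: 0.0856
```

>>> carry_out:
  moves:
    - [0.3,0.2,0,0,1]
    - [0.6,0.4,0,0,1]
    - [0.9,0.6,0,0,1]
    - [1,0.7,0,0,1]
    - [1,0.7,0,0,1]

```text
clock: 3.2
eef_pos: [0.4486, 0.0288, 0.2558]
tool_rot: [0.661, 0.751, -0.0, -0.0]
ft_force: [-0.4, -0.2, 0.5]
grip_width: 0.0855
```

```bash
python3 -c "
from h import *
plan(.460,.063,.15,98.0)"
```

```text
t 3.2 p [0.4486 0.0288 0.2558] yaw 97.3 j [ 0.06  0.14 -0.12  1.31 -0.   -0.06] F [-0.4 -0.2  0.5] w 0.0855 -> move [0.325 0.157 1.058] roll -0.008
```

>>> carry_out:
  moves:
    - [0.32,0.16,0.3,-0.008,1]
    - [0.325,0.16,0.6,-0.008,1]
    - [0.325,0.16,0.9,-0.008,1]
    - [0.325,0.16,1,-0.008,1]
    - [0.325,0.16,1,-0.008,1]

```text
clock: 3.7
eef_pos: [0.4582, 0.0611, 0.1551]
tool_rot: [0.657, 0.754, -0.002, -0.001]
ft_force: [-0.6, 1.1, 0.3]
grip_width: 0.0853
```

```bash
python3 - <<'E'
from h import *
plan(.460,.063,.077,98.0)
for n in("side","top"):
    cv2.imwrite(f"pics/{n}1.png",imaging.camera(n)[:,:,::-1])
crop('pics/top1.png',180,130,120,110,5,'pics/ct1.png')
crop('pics/side1.png',190,110,125,125,4.8,'pics/cs1.png')
E
```

```text
t 3.7 p [0.4582 0.0611 0.1551] yaw 97.9 j [ 0.13  0.24 -0.27  1.06 -0.   -0.  ] F [-0.6  1.1  0.3] w 0.0853 -> move [0.017 0.024 0.781] roll -0.002
```

View pics/ct1.png

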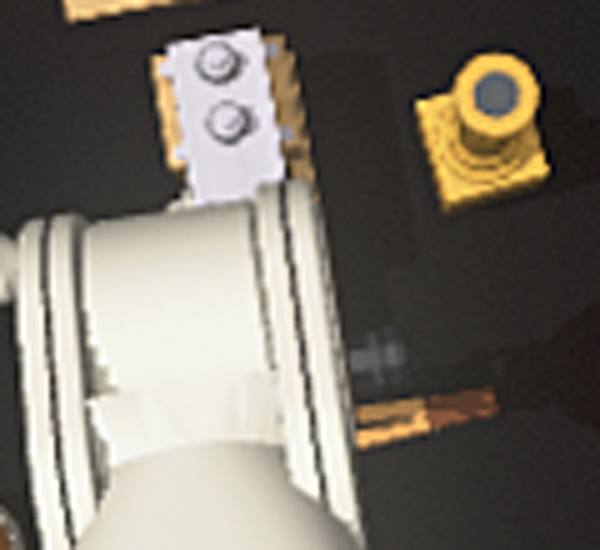

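View pics/cs1.png

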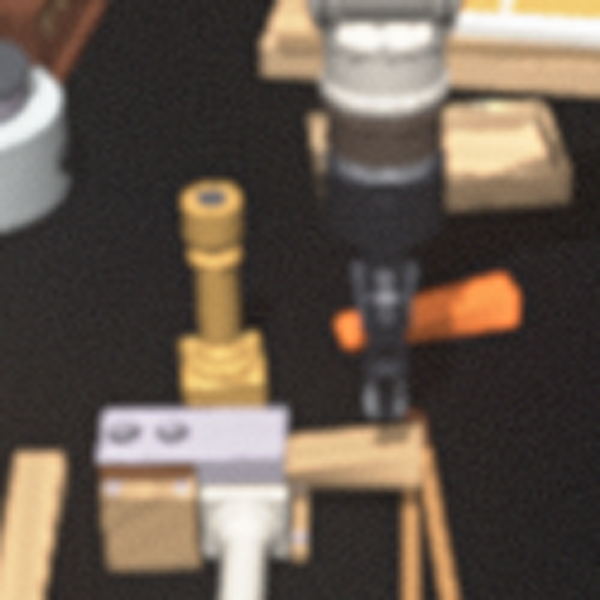

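The wrist hides the wedge in the top view. The side view shows the fingers (near (270,193) full frame) over the wedge's head, with nothing in the way of going down.

>>> carry_out:
  moves:
    - [0.02,0.02,0.2,0,1]
    - [0.02,0.02,0.4,0,1]
    - [0.02,0.02,0.6,0,1]
    - [0.02,0.02,0.72,0,1]
    - [0.02,0.02,0.78,0,1]
    - [0.02,0.02,0.78,0,1]

```text
clock: 4.4
eef_pos: [0.462, 0.0645, 0.0789]
tool_rot: [0.656, 0.754, 0.0, 0.0]
ft_force: [-0.4, -0.2, -0.1]
grip_width: 0.0851
```

```bash
python3 - <<'E'
from h import *
plan(.460,.063,.077,98.0)
for n in("side",):
    cv2.imwrite(f"pics/{n}2.png",imaging.camera(n)[:,:,::-1])
crop('pics/side2.png',190,130,125,125,4.8,'pics/cs2.png')
E
```

```text
t 4.4 p [0.462  0.0645 0.0789] yaw 98.0 j [ 0.14  0.34 -0.37  0.86 -0.   -0.  ] F [-0.4 -0.2 -0.1] w 0.0851 -> move [-0.012 -0.022  0.019] roll -0.001
```

View pics/cs2.png

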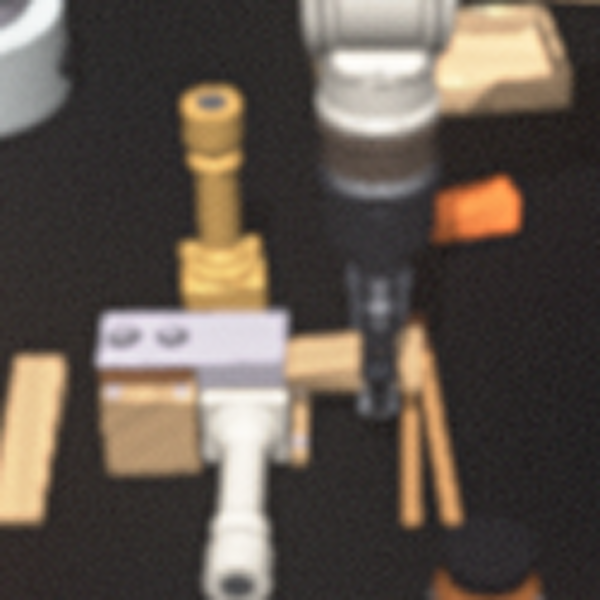

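The fingers straddle the head, so I close.

>>> carry_out:
  moves:
    - [-0.01,-0.01,0,0,-1]
    - [-0.01,-0.01,0,0,-1]
    - [-0.01,-0.01,0,0,-1]
    - [-0.01,-0.01,0,0,-1]
    - [-0.01,-0.01,0,0,-1]
    - [-0.01,-0.01,0,0,-1]
    - [-0.01,-0.01,0,0,-1]
    - [-0.01,-0.01,0,0,-1]

```text
clock: 5.25
eef_pos: [0.4608, 0.0637, 0.0789]
tool_rot: [0.656, 0.755, 0.0, 0.0]
ft_force: [-2.4, 0.6, 5.7]
grip_width: 0.031
```

```bash
python3 - <<'E'
from h import *
plan(.460,.063,.077,98.0)
E
```

```text
t 5.25 p [0.4608 0.0637 0.0789] yaw 98.0 j [ 0.14  0.33 -0.37  0.86  0.   -0.  ] F [-2.4  0.6  5.7] w 0.031 -> move [-0.005 -0.009  0.019] roll -0.0
```

>>> carry_out:
  moves:
    - [0.05,0,0,0.035,-1]
    - [0.1,-0.01,0,0.07,-1]
    - [0.1,-0.01,0,0.07,-1]
    - [0.05,-0.015,0,0.035,-1]
    - [0,-0.02,0,0,-1]
    - [-0.05,-0.025,0,-0.035,-1]
    - [-0.1,-0.03,0,-0.07,-1]
    - [-0.1,-0.03,0,-0.07,-1]
    - [-0.05,-0.035,0,-0.035,-1]
    - [0,-0.04,0,0,-1]
    - [0.05,-0.045,0,0.035,-1]
    - [0.1,-0.05,0,0.07,-1]
    - [0.1,-0.05,0,0.07,-1]

```text
clock: 6.55
eef_pos: [0.4551, 0.0722, 0.0788]
tool_rot: [0.697, 0.717, -0.0, 0.002]
ft_force: [1.3, -2.5, 5.5]
grip_width: 0.0311
```

```bash
python3 - <<'E'
from h import *
plan(.460,.063,.077,98.0)
for n in("side",):
    cv2.imwrite(f"pics/{n}3.png",imaging.camera(n)[:,:,::-1])
crop('pics/side3.png',190,130,125,125,4.8,'pics/cs3.png')
E
```

```text
t 6.55 p [0.4551 0.0722 0.0788] yaw 91.6 j [ 0.16  0.33 -0.38  0.86 -0.    0.13] F [ 1.3 -2.5  5.5] w 0.0311 -> move [-0.093  0.046  0.018] roll -0.071
```

View pics/cs3.png

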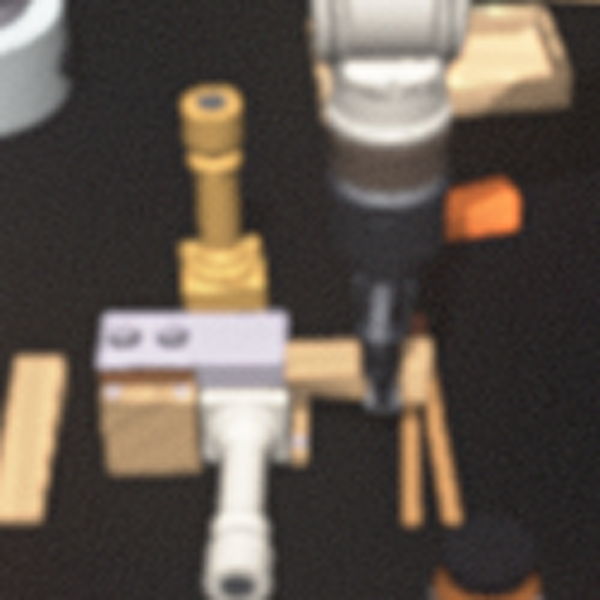

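The swing worked with low force: the head stands about 2 px further out in the side view. I carry on with swings while drawing out.

>>> carry_out:
  moves:
    - [-0.05,0,0,-0.035,-1]
    - [-0.1,0,0,-0.07,-1]
    - [-0.15,0,0,-0.105,-1]
    - [-0.2,0,0,-0.14,-1]
    - [-0.2,0,0,-0.14,-1]
    - [-0.15,-0.01,0,-0.105,-1]
    - [-0.1,-0.025,0,-0.07,-1]
    - [-0.05,-0.035,0,-0.035,-1]
    - [0,-0.045,0,0,-1]
    - [0,-0.05,0,0,-1]
    - [-0.055,-0.05,0,-0.035,-1]
    - [-0.105,-0.05,0,-0.07,-1]
    - [-0.155,-0.05,0,-0.105,-1]
    - [-0.205,-0.05,0,-0.14,-1]
    - [-0.205,-0.055,0,-0.14,-1]
    - [-0.16,-0.065,0,-0.105,-1]
    - [-0.11,-0.075,0,-0.07,-1]
    - [-0.11,-0.075,0,-0.07,-1]

```text
clock: 8.4
eef_pos: [0.4482, 0.0619, 0.0787]
tool_rot: [0.656, 0.755, 0.001, 0.001]
ft_force: [4.1, 0.3, 4.4]
grip_width: 0.031
```

```bash
python3 - <<'E'
from h import *
plan(.460,.063,.077,98.0)
E
```

```text
t 8.4 p [0.4482 0.0619 0.0787] yaw 98.0 j [ 0.14  0.31 -0.41  0.85 -0.   -0.  ] F [4.1 0.3 4.4] w 0.031 -> move [-0.006  0.118  0.018] roll -0.0
```

>>> carry_out:
  moves:
    - [0.05,-0.01,0,0.03,-1]
    - [0.1,-0.02,0,0.06,-1]
    - [0.1,-0.025,0,0.06,-1]
    - [0.05,-0.03,0,0.03,-1]
    - [0,-0.04,0,0,-1]
    - [-0.05,-0.05,0,-0.03,-1]
    - [-0.1,-0.06,0,-0.06,-1]
    - [-0.1,-0.065,0,-0.06,-1]
    - [-0.05,-0.075,0,-0.03,-1]
    - [0,-0.085,0,0,-1]
    - [0.05,-0.095,0,0.03,-1]
    - [0.1,-0.105,0,0.06,-1]
    - [0.1,-0.11,0,0.06,-1]
    - [0.05,-0.12,0,0.03,-1]
    - [0,-0.13,0,0,-1]
    - [-0.05,-0.14,0,-0.03,-1]
    - [-0.1,-0.15,0,-0.06,-1]
    - [-0.05,-0.16,0,-0.03,-1]
    - [0,-0.17,0,0,-1]
    - [0,-0.17,0,0,-1]

```text
clock: 10.4
eef_pos: [0.4301, 0.0589, 0.0783]
tool_rot: [0.656, 0.755, -0.0, 0.0]
ft_force: [1.1, -1.3, 4.8]
grip_width: 0.0309
```

```bash
python3 - <<'E'
from h import *
plan(.460,.063,.077,98.0)
for n in("side",):
    cv2.imwrite(f"pics/{n}4.png",imaging.camera(n)[:,:,::-1])
crop('pics/side4.png',190,130,125,125,4.8,'pics/cs4.png')
E
```

```text
t 10.4 p [0.4301 0.0589 0.0783] yaw 98.1 j [ 0.14  0.28 -0.45  0.84 -0.   -0.  ] F [ 1.1 -1.3  4.8] w 0.0309 -> move [-0.001  0.302  0.013] roll 0.001
```

View pics/cs4.png

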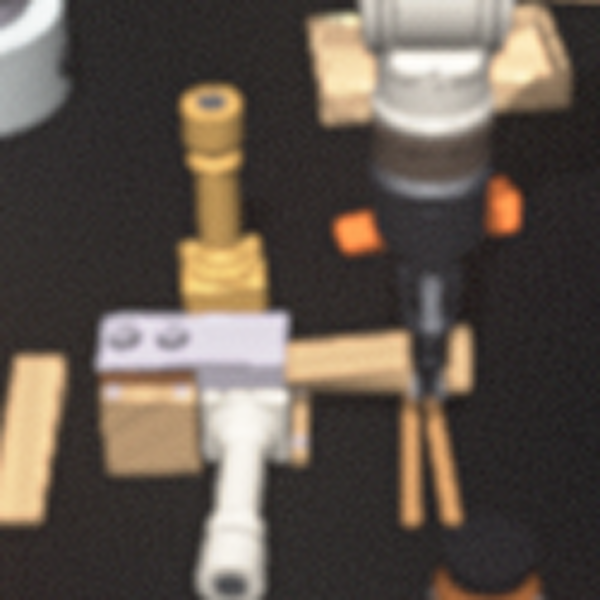

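The wedge is 31 mm out and loose (head now at about (287,205) full frame, side force about 1 N). I draw it straight clear and lift.

>>> carry_out:
  moves:
    - [0,-0.1,0,0,-1]
    - [0,-0.2,0,0,-1]
    - [0,-0.3,0,0,-1]
    - [0,-0.4,0,0,-1]
    - [0,-0.5,0,0,-1]
    - [0,-0.5,-0.1,0,-1]
    - [0,-0.5,-0.3,0,-1]
    - [0,-0.5,-0.5,0,-1]
    - [0,-0.5,-0.7,0,-1]
    - [0,-0.5,-0.8,0,-1]
    - [0,-0.5,-0.8,0,-1]

```text
clock: 11.55
eef_pos: [0.382, 0.0524, 0.1599]
tool_rot: [0.656, 0.755, 0.001, 0.001]
ft_force: [0.1, -0.6, -1.2]
grip_width: 0.0309
```

```bash
python3 - <<'E'
from h import *
# tray rim corners from crop
u=lambda X,Y:((X+.5)/5-.5+360,(Y+.5)/5-.5+140)
P=plane('top',[u(77,145),u(290,83),u(398,450),u(185,512)],.032)
print(P.round(4),P.mean(0),np.linalg.norm(np.roll(P,-1,0)-P,axis=1)); d=(P[0]+P[1]-P[2]-P[3]);print('ang',np.degrees(np.arctan2(d[1],d[0])))
c=P.mean(0);ul=d/np.linalg.norm(d);print('hold',c-ul*.045)
h=c-ul*.045
plan(h[0],h[1],.1,np.degrees(np.arctan2(d[1],d[0]))+90)
for n in("side","top"):
    cv2.imwrite(f"pics/{n}5.png",imaging.camera(n)[:,:,::-1])
E
```

```text
[[ 0.5581 -0.3273  0.032 ]
 [ 0.5903 -0.4486  0.032 ]
 [ 0.385  -0.5005  0.032 ]
 [ 0.3541 -0.3798  0.032 ]] [ 0.47189481 -0.41405768  0.032     ] [0.1255423  0.21177744 0.12466079 0.21056292]
ang 14.303548469281672
hold [ 0.42828979 -0.42517534  0.032     ]
t 11.55 p [0.382  0.0524 0.1599] yaw 98.0 j [ 0.14  0.09 -0.45  1.03  0.   -0.  ] F [ 0.1 -0.6 -1.2] w 0.0309 -> move [-4.794 -0.208  0.598] roll -0.07
```

View pics/side5.png

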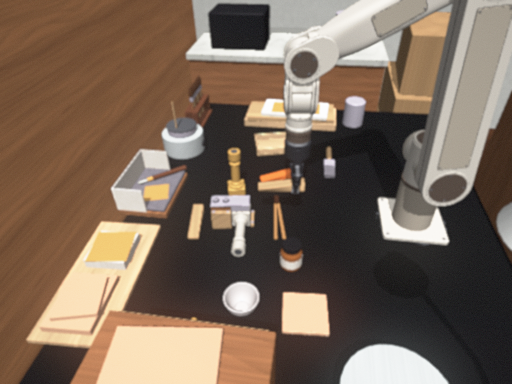

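View pics/top5.png

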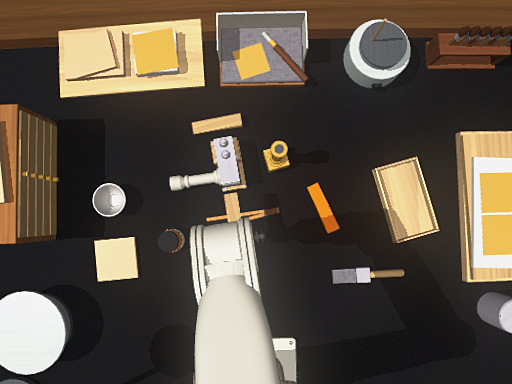

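>>> carry_out:
  moves:
    - [-0.2,0,0,0,-1]
    - [-0.5,0,0,0,-1]
    - [-0.8,0,0,0,-1]
    - [-1,0,0,0,-1]

```text
clock: 12.05
eef_pos: [0.3938, -0.0481, 0.1571]
tool_rot: [0.656, 0.754, -0.001, -0.001]
ft_force: [0.1, 0.8, -0.4]
grip_width: 0.0313
```

>>> carry_out:
  moves:
    - [-0.3,0,0,0,-1]
    - [-0.6,0,0,0,-1]
    - [-0.9,0,0,0,-1]
    - [-1,0,0,0,-1]

```text
clock: 12.45
eef_pos: [0.4082, -0.1478, 0.1571]
tool_rot: [0.657, 0.754, -0.001, -0.001]
ft_force: [0.2, 0.1, -0.1]
grip_width: 0.0314
```

>>> carry_out:
  moves:
    - [-0.3,0,0,0,-1]
    - [-0.6,0,0,0,-1]
    - [-0.9,0,0,0,-1]
    - [-1,0,0,0,-1]

```text
clock: 12.85
eef_pos: [0.4224, -0.2464, 0.1572]
tool_rot: [0.657, 0.754, -0.0, -0.001]
ft_force: [-1.0, 0.5, -1.6]
grip_width: 0.0311
```

>>> carry_out:
  moves:
    - [-0.3,0,0,0,-1]
    - [-0.6,0,0,0,-1]
    - [-0.9,0,0,0,-1]
    - [-1,0,0,0,-1]
    - [-1,0,0,0,-1]

```text
clock: 13.35
eef_pos: [0.436, -0.3438, 0.1573]
tool_rot: [0.657, 0.754, 0.0, -0.001]
ft_force: [-0.5, 1.0, -1.5]
grip_width: 0.0307
```

```bash
python3 - <<'E'
from h import *
plan(.4283,-.4252,.1,104.3)
E
```

```text
t 13.35 p [ 0.436  -0.3438  0.1573] yaw 97.9 j [-0.67  0.41 -0.02  1.14  0.   -0.81] F [-0.5  1.  -1.5] w 0.0307 -> move [-0.796 -0.188  0.572] roll -0.071
```

>>> carry_out:
  moves:
    - [-0.3,-0.06,0,-0.03,-1]
    - [-0.6,-0.13,0,-0.07,-1]
    - [-0.8,-0.19,0.2,-0.07,-1]
    - [-0.8,-0.19,0.4,-0.07,-1]
    - [-0.8,-0.19,0.57,-0.07,-1]
    - [-0.8,-0.19,0.57,-0.07,-1]

```text
clock: 13.95
eef_pos: [0.4269, -0.4222, 0.098]
tool_rot: [0.613, 0.79, 0.001, -0.004]
ft_force: [-0.3, 0.6, -0.2]
grip_width: 0.0311
```

```bash
python3 - <<'E'
from h import *
plan(.4283,-.4252,.032,104.3)
for n in("side","top"):
    cv2.imwrite(f"pics/{n}6.png",imaging.camera(n)[:,:,::-1])
crop('pics/top6.png',340,120,130,130,4.5,'pics/ct6.png')
crop('pics/side6.png',220,100,140,110,4.8,'pics/cs6.png')
E
```

```text
t 13.95 p [ 0.4269 -0.4222  0.098 ] yaw 104.4 j [-0.78  0.55  0.04  1.07  0.   -1.03] F [-0.3  0.6 -0.2] w 0.0311 -> move [-0.037  0.008  0.66 ] roll 0.001
```

View pics/ct6.png

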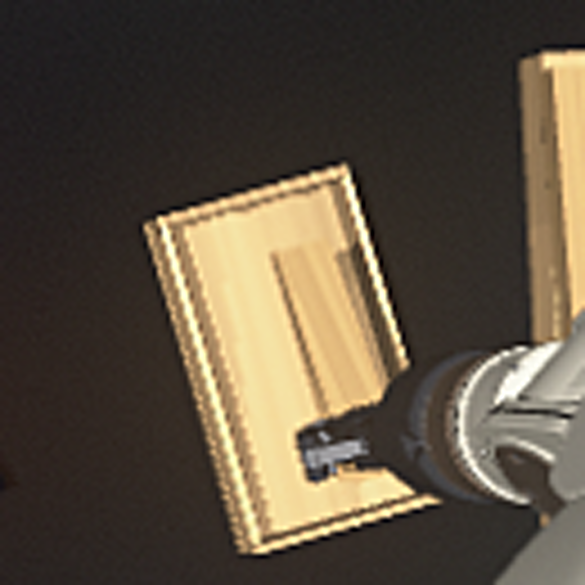

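View pics/cs6.png

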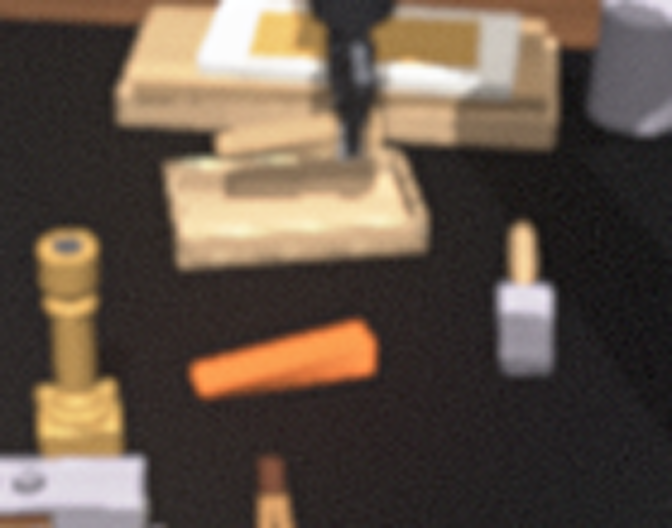

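>>> carry_out:
  moves:
    - [-0.02,0,0.2,0,-1]
    - [-0.02,0,0.4,0,-1]
    - [-0.02,0,0.55,0,-1]
    - [-0.02,0,0.62,0,-1]
    - [-0.02,0,0.62,0,-1]
    - [-0.02,0,0.62,0,-1]

```text
clock: 14.65
eef_pos: [0.4299, -0.428, 0.0406]
tool_rot: [0.614, 0.79, -0.0, 0.001]
ft_force: [-0.0, -0.2, -1.0]
grip_width: 0.0312
```

>>> carry_out:
  moves:
    - [0,0,0.02,0,-1]
    - [0,0,0.04,0,-1]
    - [0,0,0.04,0,-1]

```text
clock: 14.95
eef_pos: [0.4291, -0.4277, 0.0355]
tool_rot: [0.614, 0.79, -0.0, 0.0]
ft_force: [0.1, 0.5, -1.2]
grip_width: 0.0309
```

>>> carry_out:
  moves:
    - [0,0,0.02,0,-1]
    - [0,0,0.04,0,-1]
    - [0,0,0.05,0,-1]
    - [0,0,0.05,0,-1]

```text
clock: 15.35
eef_pos: [0.429, -0.4277, 0.0307]
tool_rot: [0.614, 0.79, -0.0, 0.0]
ft_force: [-1.3, 1.2, 3.2]
grip_width: 0.0308
```

>>> carry_out:
  moves:
    - [0,0,0,0,-0.1]
    - [0,0,0,0,0.1]
    - [0,0,0,0,0.2]
    - [0,0,0,0,0.2]
    - [0,0,0,0,0.2]
    - [0,0,-0.2,0,0.2]
    - [0,0,-0.5,0,0.2]
    - [0,0,-0.8,0,0.2]
    - [0,0,-1,0,0.2]
    - [0,0,-1,0,0.2]

```text
clock: 16.35
eef_pos: [0.4309, -0.4294, 0.1341]
tool_rot: [0.614, 0.79, -0.0, 0.004]
ft_force: [0.4, 0.7, 0.1]
grip_width: 0.0511
```

```bash
python3 - <<'E'
from h import *
plan(.4283,-.4252,.032,104.3)
for n in("side","top"):
    cv2.imwrite(f"pics/{n}7.png",imaging.camera(n)[:,:,::-1])
crop('pics/top7.png',340,120,130,130,4.5,'pics/ct7.png')
crop('pics/side7.png',220,100,140,110,4.8,'pics/cs7.png')
E
```

```text
t 16.35 p [ 0.4309 -0.4294  0.1341] yaw 104.3 j [-0.78  0.52  0.1   1.14  0.   -1.03] F [0.4 0.7 0.1] w 0.0511 -> move [ 0.054 -0.018  1.021] roll -0.0
```

View pics/ct7.png

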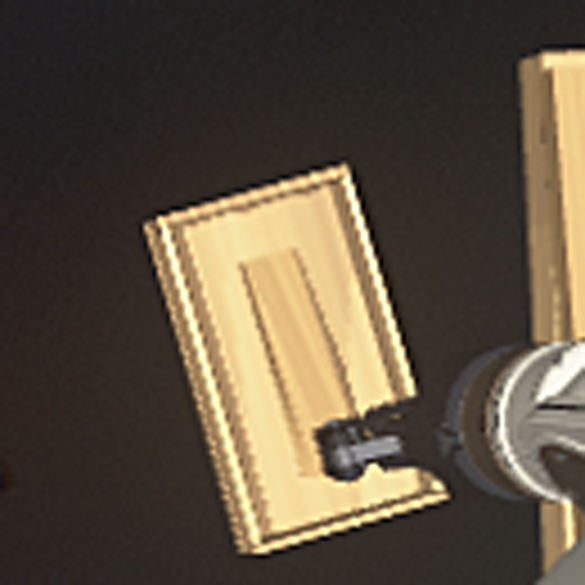

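View pics/cs7.png

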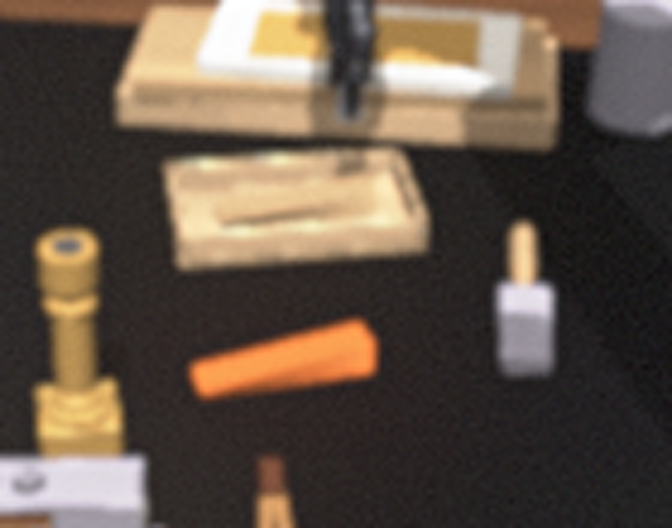

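View pics/top7.png

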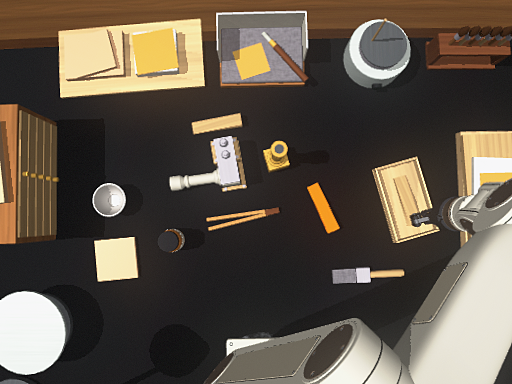

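The wedge lies flat in the middle of the tray (top view about (407,200)). Next I measure the candlestick and the free space around it.

```bash
python3 - <<'E'
from h import *
crop('pics/top7.png',155,115,100,85,6,'pics/ct8.png')
crop('pics/side7.png',200,180,75,85,7,'pics/cs8.png')
u=lambda p:plane('top',[p],0.03)[0].round(3)
print('bowl',plane('top',[(109,199)],.05),'edge r', plane('top',[(126,199)],.05),'jar',plane('top',[(171,240)],.085),'book',plane('top',[(95,238),(135,237)],.012),'gilt',plane('top',[(278,160)],.05),'spare',plane('top',[(192,126)],.02))
E
```

```text
bowl [[0.48962235 0.40535309 0.05      ]] edge r [[0.48856533 0.35828626 0.05      ]] jar [[0.37662463 0.22889553 0.085     ]] book [[0.38259889 0.45987478 0.012     ]
 [0.38332535 0.34571394 0.012     ]] gilt [[ 0.58532152 -0.05810675  0.05      ]] spare [[0.69160256 0.17960638 0.02      ]]
```

View pics/ct8.png

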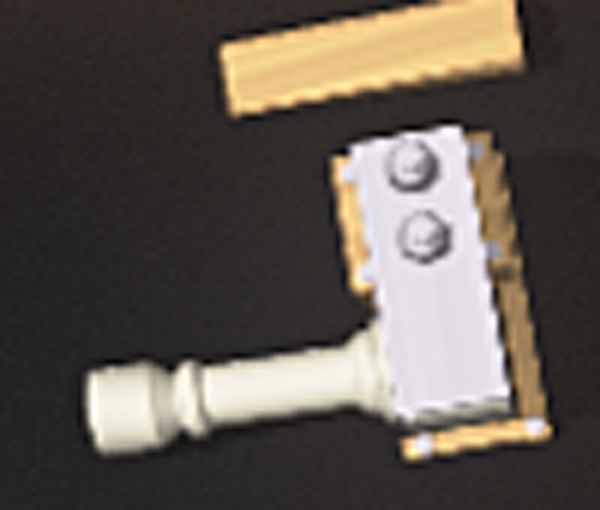

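View pics/cs8.png

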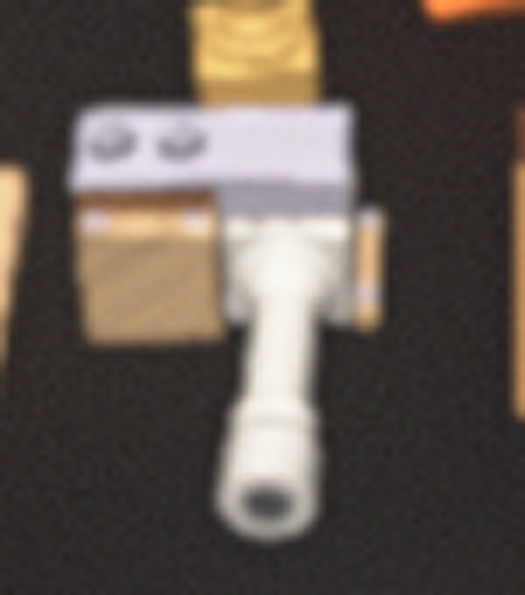

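```bash
python3 - <<'E'
from h import *
u=lambda X,Y:((X+.5)/6-.5+155,(Y+.5)/6-.5+115)
us=lambda X,Y:((X+.5)/7-.5+200,(Y+.5)/7-.5+180)
A=plane('top',[u(89,411),u(135,407),u(185,399),u(215,396),u(350,375)],.029);print(A.round(4))
d=A[1]-A[4];print('axis ang',np.degrees(np.arctan2(d[1],d[0])))
# wide extents of cup
print(plane('top',[u(130,363),u(138,452)],.029).round(4))
# heights: cup end face centre side hole; bead
for l,a,b in[('cup end',u(89,411),us(270,500)),('cup rim top',u(91,409),us(265,478)),('beadtop',u(187,398),us(276,405))]:
    p,e=two(a,b);print(l,p.round(4),round(e,4))
plan(A[1][0],A[1][1],.26,188)
E
```

```text
[[0.5311 0.2431 0.029 ]
 [0.5324 0.2217 0.029 ]
 [0.5356 0.1985 0.029 ]
 [0.5366 0.1845 0.029 ]
 [0.5449 0.122  0.029 ]]
axis ang 97.12389397467057
[[0.5529 0.2238 0.029 ]
 [0.5116 0.2205 0.029 ]]
cup end [0.53   0.2418 0.0344] 0.0011
cup rim top [0.5311 0.239  0.0444] 0.0011
beadtop [0.5352 0.1952 0.0429] 0.0009
t 16.45 p [ 0.4292 -0.4277  0.1304] yaw 104.3 j [-0.78  0.52  0.09  1.14  0.   -1.03] F [-0.2  1.2 -0.6] w 0.0511 -> move [ 6.038  2.604 -1.299] roll -0.93
```

>>> carry_out:
  moves:
    - [0,0,-0.4,0,0.6]
    - [0,0,-0.8,-0.05,0.8]
    - [0.2,0.1,-1,-0.1,1]
    - [0.5,0.2,-1,-0.15,1]
    - [0.8,0.3,-1,-0.2,1]
    - [1,0.4,-1,-0.25,1]

```text
clock: 17.05
eef_pos: [0.4422, -0.3187, 0.2285]
tool_rot: [0.446, 0.895, 0.001, -0.002]
ft_force: [-0.1, -0.1, 0.4]
grip_width: 0.0852
```

```bash
python3 - <<'E'
from h import *
plan(.532,.2285,.26,188)
E
```

```text
t 17.05 p [ 0.4422 -0.3187  0.2285] yaw 127.0 j [-0.62  0.35  0.08  1.31  0.   -1.27] F [-0.1 -0.1  0.4] w 0.0852 -> move [ 3.831  4.01  -0.304] roll -0.678
```

>>> carry_out:
  moves:
    - [0.25,0.25,-0.2,-0.09,1]
    - [0.5,0.5,-0.3,-0.18,1]
    - [0.75,0.75,-0.3,-0.27,1]
    - [1,1,-0.3,-0.36,1]

```text
clock: 17.45
eef_pos: [0.4629, -0.1794, 0.2588]
tool_rot: [0.178, 0.984, 0.0, -0.001]
ft_force: [0.5, -0.3, -0.2]
grip_width: 0.0856
```

```bash
python3 - <<'E'
from h import *
plan(.532,.2285,.26,188)
E
```

```text
t 17.45 p [ 0.4629 -0.1794  0.2588] yaw 159.5 j [-0.37  0.23  0.    1.34  0.   -1.58] F [ 0.5 -0.3 -0.2] w 0.0856 -> move [ 0.781  4.063 -0.01 ] roll -0.317
```

>>> carry_out:
  moves:
    - [0.06,0.3,0,-0.08,1]
    - [0.12,0.6,0,-0.16,1]
    - [0.18,0.9,0,-0.24,1]
    - [0.2,1,0,-0.32,1]

```text
clock: 17.85
eef_pos: [0.4796, -0.0778, 0.2583]
tool_rot: [-0.074, 0.997, 0.001, -0.002]
ft_force: [-0.5, -0.7, 0.3]
grip_width: 0.0855
```

```bash
python3 - <<'E'
from h import *
plan(.532,.2285,.26,188)
E
```

```text
t 17.85 p [ 0.4796 -0.0778  0.2583] yaw -171.5 j [-0.16  0.21 -0.02  1.34  0.   -1.88] F [-0.5 -0.7  0.3] w 0.0855 -> move [-0.969  2.952 -0.015] roll 0.005
```

>>> carry_out:
  moves:
    - [-0.1,0.3,0,0,1]
    - [-0.2,0.6,0,0,1]
    - [-0.3,0.9,0,0,1]
    - [-0.33,1,0,0,1]

```text
clock: 18.25
eef_pos: [0.4985, 0.0256, 0.2583]
tool_rot: [-0.071, 0.997, 0.0, -0.002]
ft_force: [0.3, -0.5, -0.8]
grip_width: 0.0854
```

>>> carry_out:
  moves:
    - [-0.1,0.3,0,0,1]
    - [-0.2,0.6,0,0,1]
    - [-0.3,0.9,0,0,1]
    - [-0.33,1,0,0,1]

```text
clock: 18.65
eef_pos: [0.5176, 0.1286, 0.2586]
tool_rot: [-0.071, 0.997, -0.0, -0.001]
ft_force: [-0.0, -1.4, 0.3]
grip_width: 0.0851
```

>>> carry_out:
  moves:
    - [-0.1,0.3,0,0,1]
    - [-0.2,0.6,0.2,0,1]
    - [-0.3,0.9,0.5,0,1]
    - [-0.31,0.95,0.8,0,1]
    - [-0.31,0.95,1,0,1]
    - [-0.31,0.95,1,0,1]

```text
clock: 19.25
eef_pos: [0.5325, 0.2235, 0.1556]
tool_rot: [-0.07, 0.998, -0.002, -0.005]
ft_force: [-0.7, -0.6, 0.7]
grip_width: 0.0852
```

```bash
python3 - <<'E'
from h import *
plan(.532,.2285,.034,187.3)
for n in("side","top"):
    cv2.imwrite(f"pics/{n}9.png",imaging.camera(n)[:,:,::-1])
crop('pics/side9.png',180,150,130,125,4.8,'pics/cs9.png')
E
```

```text
t 19.25 p [0.5325 0.2235 0.1556] yaw -172.0 j [ 0.4   0.46  0.05  1.17 -0.   -1.31] F [-0.7 -0.6  0.7] w 0.0852 -> move [-0.014  0.054  1.216] roll 0.008
```

View pics/cs9.png

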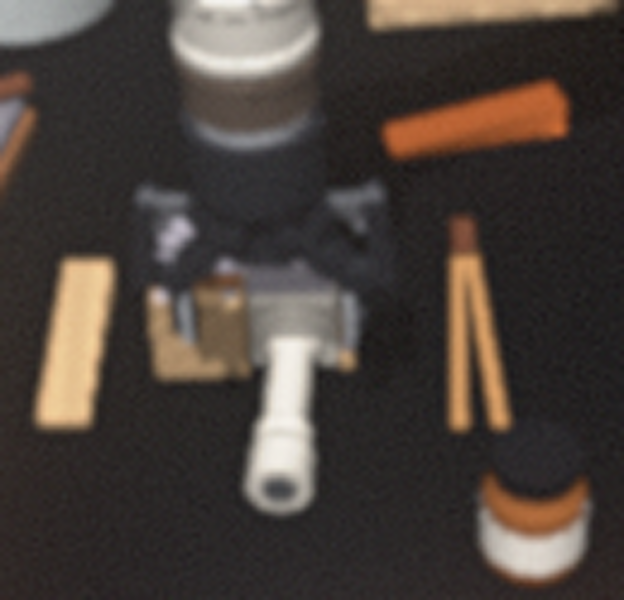

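The open jaws stand over the cup with no obstacle beside it, so I go down.

>>> carry_out:
  moves:
    - [-0.01,0.05,0.2,0.008,1]
    - [-0.01,0.05,0.5,0.008,1]
    - [-0.01,0.05,0.8,0.008,1]
    - [-0.01,0.05,0.9,0.008,1]
    - [-0.01,0.05,0.9,0.008,1]

```text
clock: 19.85
eef_pos: [0.5353, 0.2296, 0.0701]
tool_rot: [-0.063, 0.998, -0.0, -0.001]
ft_force: [0.8, 0.8, 0.5]
grip_width: 0.0853
```

```bash
python3 - <<'E'
from h import *
plan(.532,.2285,.034,187.3)
for n in("side",):
    cv2.imwrite(f"pics/{n}10.png",imaging.camera(n)[:,:,::-1])
crop('pics/side10.png',180,150,130,125,4.8,'pics/cs10.png')
E
```

```text
t 19.85 p [0.5353 0.2296 0.0701] yaw -172.8 j [ 0.41  0.54 -0.05  0.98 -0.   -1.29] F [0.8 0.8 0.5] w 0.0853 -> move [ 0.034 -0.007  0.361] roll -0.001
```

View pics/cs10.png

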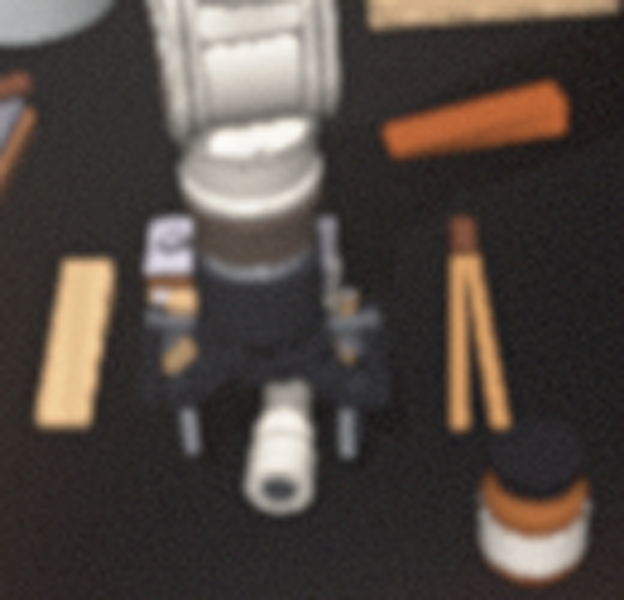

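>>> carry_out:
  moves:
    - [0.035,-0.01,0.1,0,1]
    - [0.035,-0.01,0.2,0,1]
    - [0.035,-0.01,0.3,0,1]
    - [0.035,-0.01,0.36,0,1]
    - [0.035,-0.01,0.36,0,1]

```text
clock: 20.4
eef_pos: [0.5313, 0.2285, 0.0329]
tool_rot: [-0.063, 0.998, -0.0, -0.001]
ft_force: [0.3, -0.8, -0.6]
grip_width: 0.0852
```

```bash
python3 - <<'E'
from h import *
plan(.532,.2285,.034,187.3)
E
```

```text
t 20.4 p [0.5313 0.2285 0.0329] yaw -172.7 j [ 0.41  0.58 -0.1   0.89 -0.   -1.29] F [ 0.3 -0.8 -0.6] w 0.0852 -> move [-0.007 -0.001 -0.011] roll -0.0
```

>>> carry_out:
  moves:
    - [-0.007,0,0,0,-1]
    - [-0.007,0,0,0,-1]
    - [-0.007,0,0,0,-1]
    - [-0.007,0,0,0,-1]
    - [-0.007,0,0,0,-1]
    - [-0.007,0,0,0,-1]
    - [-0.007,0,0,0,-1]

```text
clock: 21.1
eef_pos: [0.533, 0.2292, 0.0345]
tool_rot: [-0.063, 0.998, 0.0, 0.0]
ft_force: [-0.5, 1.8, 0.0]
grip_width: 0.0383
```

```bash
python3 - <<'E'
from h import *
plan(.532,.2285,.034,188)
cv2.imwrite("pics/side11.png",imaging.camera('side')[:,:,::-1])
crop('pics/side11.png',180,150,130,125,4.8,'pics/cs11.png')
E
```

```text
t 21.1 p [0.533  0.2292 0.0345] yaw -172.7 j [ 0.41  0.58 -0.1   0.89  0.   -1.29] F [-0.5  1.8  0. ] w 0.0383 -> move [ 0.011 -0.006  0.005] roll -0.008
```

View pics/cs11.png

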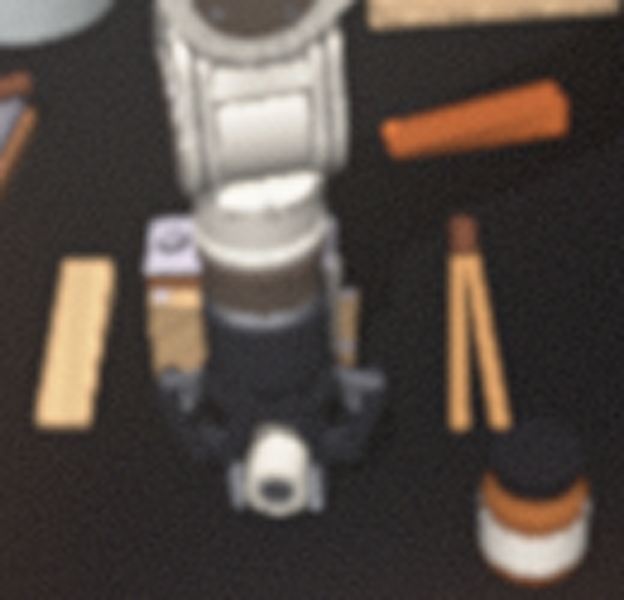

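The cup is held (38 mm). I slide the stick out along its axis.

>>> carry_out:
  moves:
    - [0,0.08,0,0,-1]
    - [0,0.18,0,0,-1]
    - [0,0.3,0,0,-1]
    - [0,0.42,0,0,-1]
    - [0.005,0.54,0,0,-1]
    - [0.005,0.66,0,0,-1]
    - [0.005,0.75,0,0,-1]
    - [0.005,0.75,0,0,-1]

```text
clock: 21.95
eef_pos: [0.5225, 0.3061, 0.0345]
tool_rot: [-0.065, 0.998, 0.002, -0.0]
ft_force: [-1.7, 3.0, 1.4]
grip_width: 0.0385
```

```bash
python3 - <<'E'
from h import *
plan(.532,.2285,.034,188)
for n in ('side','top'): cv2.imwrite(f"pics/{n}12.png",imaging.camera(n)[:,:,::-1])
crop('pics/side12.png',180,150,130,125,4.8,'pics/cs12.png')
crop('pics/top12.png',90,105,150,125,4.8,'pics/ct12.png')
E
```

```text
t 21.95 p [0.5225 0.3061 0.0345] yaw -172.6 j [ 0.53  0.62 -0.02  0.93  0.   -1.17] F [-1.7  3.   1.4] w 0.0385 -> move [ 0.006 -0.782  0.002] roll -0.007
```

View pics/cs12.png

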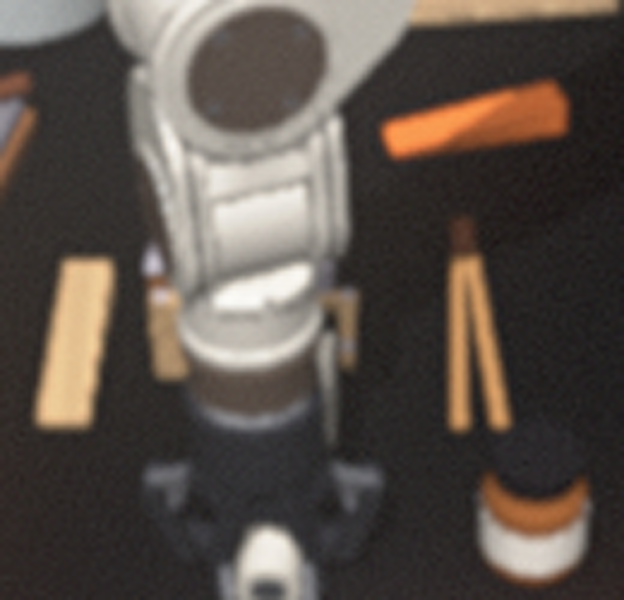

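View pics/ct12.png

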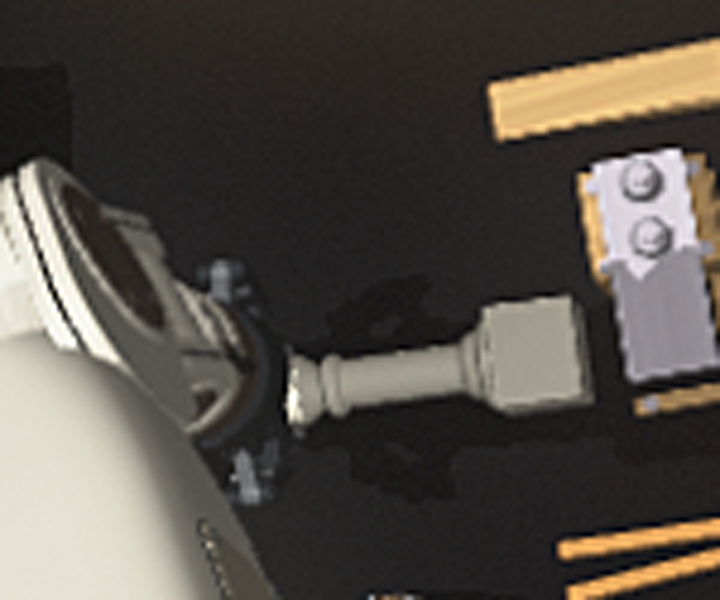

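The foot is fully out of the clamp (full-frame foot about (202,179)). Now I tip the stick up about the lower edge of its foot while drawing it a little further out.

>>> carry_out:
  moves:
    - [0,0.005,-0.1,0,-1]
    - [0,0.015,-0.2,0,-1]
    - [0,0.02,-0.3,0,-1]
    - [0,0.025,-0.4,0,-1]
    - [0,0.035,-0.5,0,-1]
    - [0,0.04,-0.58,0,-1]
    - [0,0.04,-0.58,0,-1]

```text
clock: 22.75
eef_pos: [0.5233, 0.308, 0.0941]
tool_rot: [-0.063, 0.998, 0.001, 0.001]
ft_force: [0.3, 0.7, -3.5]
grip_width: 0.0379
```

```bash
python3 - <<'E'
from h import *
plan(.532,.2285,.034,188)
for n in ('side','top'): cv2.imwrite(f"pics/{n}13.png",imaging.camera(n)[:,:,::-1])
crop('pics/side13.png',180,150,130,125,4.8,'pics/cs13.png')
crop('pics/top13.png',90,105,150,125,4.8,'pics/ct13.png')
E
```

```text
t 22.75 p [0.5233 0.308  0.0941] yaw -172.7 j [ 0.53  0.56  0.04  1.05  0.   -1.17] F [ 0.3  0.7 -3.5] w 0.0379 -> move [ 0.016 -0.8    0.599] roll -0.008
```

View pics/cs13.png

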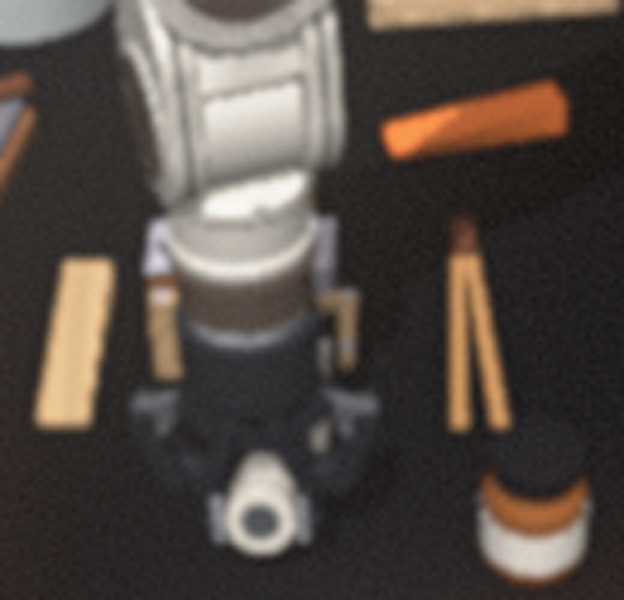

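View pics/ct13.png

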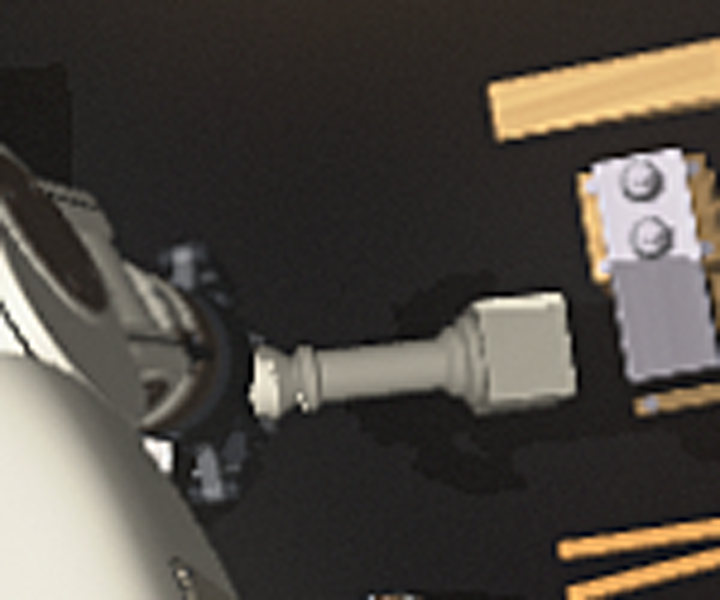

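It pivots as wanted, about 20° up, with the foot still down. I continue.

>>> carry_out:
  moves:
    - [0,0.01,-0.1,0,-1]
    - [0,0.02,-0.2,0,-1]
    - [0,0.025,-0.28,0,-1]
    - [0,0.02,-0.38,0,-1]
    - [0,0.01,-0.48,0,-1]
    - [0,-0.04,-0.57,0,-1]
    - [0,-0.1,-0.66,0,-1]
    - [0,-0.1,-0.66,0,-1]

```text
clock: 23.65
eef_pos: [0.5248, 0.2966, 0.1603]
tool_rot: [-0.063, 0.998, 0.0, 0.001]
ft_force: [-0.6, -0.3, -4.6]
grip_width: 0.0383
```

```bash
python3 - <<'E'
from h import *
plan(.532,.2285,.034,188)
for n in ('side','top'): cv2.imwrite(f"pics/{n}14.png",imaging.camera(n)[:,:,::-1])
crop('pics/side14.png',180,130,130,125,4.8,'pics/cs14.png')
crop('pics/top14.png',90,105,150,125,4.8,'pics/ct14.png')
E
```

```text
t 23.65 p [0.5248 0.2966 0.1603] yaw -172.8 j [ 0.51  0.49  0.12  1.2  -0.   -1.18] F [-0.6 -0.3 -4.6] w 0.0383 -> move [ 0.018 -0.685  1.263] roll -0.009
```

View pics/cs14.png

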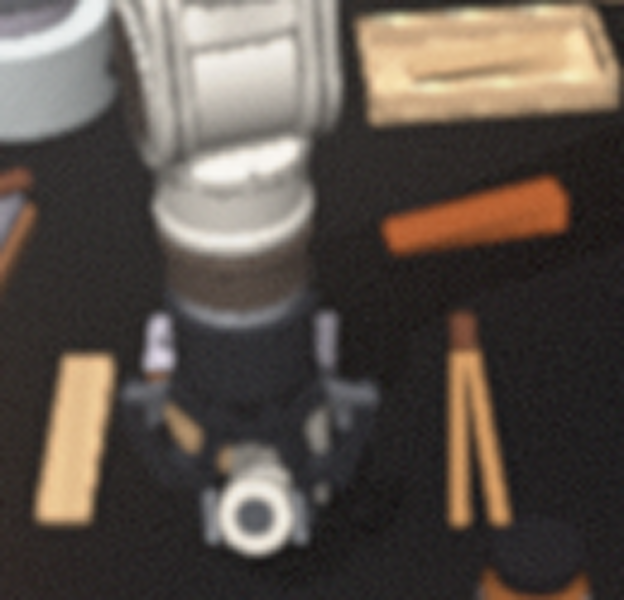

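View pics/ct14.png

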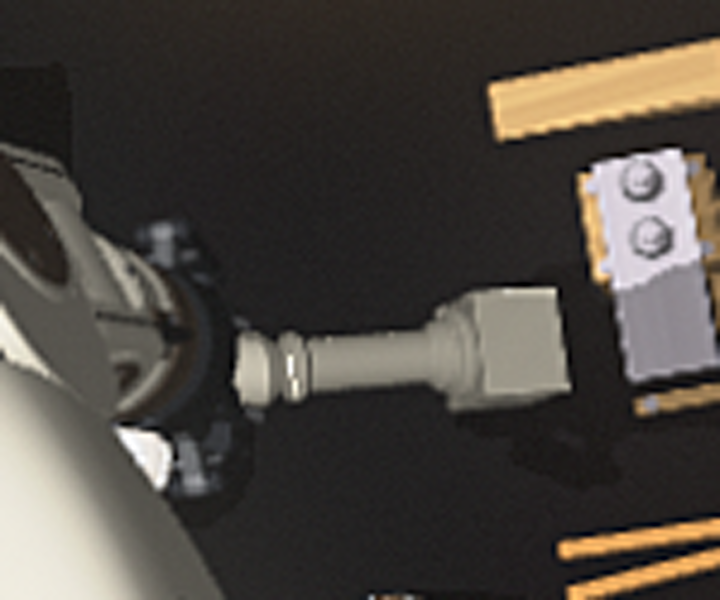

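The force (-4.6 N) says the whole stick has left the bench: it is held in the grip by friction. I measure its tilt.

```bash
cat >> h.py <<'E'
def tilt(pxs,C,ax=97.2,foot=.176):
    # foot end-face upper edge midpoint pixel (top view) -> tilt, cup centre C known
    h=np.array([np.cos(np.radians(ax)),np.sin(np.radians(ax)),0]);best=[]
    e,d=ray('top',[pxs]);d=d[0]/np.linalg.norm(d[0])
    for t in range(-5,100,1):
        a=np.radians(t);axd=np.cos(a)*h+np.sin(a)*np.array([0,0,1]);up=-np.sin(a)*h+np.cos(a)*np.array([0,0,1])
        P=np.array(C)-foot*axd+.029*up;v=P-e;best.append((np.linalg.norm(v-d*(v@d)),t,(P-.058*up)[2]))
    return min(best)
E
python3 - <<'E'
from h import *
u=lambda X,Y:((X+.5)/4.8-.5+90,(Y+.5)/4.8-.5+105)
print('lying',tilt(u(578,350),(.5225,.3061,.029)))
print('13',tilt(u(564,345),(.5233,.308,.029+.0941-.0345)))
print('14',tilt(u(562,339),(.5248,.2966,.029+.1603-.0345)))
E
```

```text
lying (np.float64(0.0013292192619316935), 9, np.float64(-0.027175427724339625))
13 (np.float64(0.0001500254110845256), 23, np.float64(-0.006863319364232949))
14 (np.float64(0.0014128567945308214), 32, np.float64(0.03694081470641957))
```

Tilt is about 30°, with the foot about 35 mm off the bench. The grip's friction resists the swivel, so short upward tugs should let the heavy foot swing down. I try a few in free air.

>>> carry_out:
  moves:
    - [0,0,-0.3,0,-1]
    - [0,0,0,0,-1]
    - [0,0,-0.3,0,-1]
    - [0,0,0,0,-1]
    - [0,0,-0.3,0,-1]
    - [0,0,0,0,-1]
    - [0,0,-0.3,0,-1]
    - [0,0,-0.3,0,-1]
    - [0,0,-0.3,0,-1]

```text
clock: 24.65
eef_pos: [0.524, 0.2975, 0.1881]
tool_rot: [-0.063, 0.998, 0.0, 0.0]
ft_force: [-0.1, -0.9, -5.1]
grip_width: 0.038
```

```bash
python3 - <<'E'
from h import *
plan(.532,.2285,.034,188)
for n in ('side','top'): cv2.imwrite(f"pics/{n}15.png",imaging.camera(n)[:,:,::-1])
crop('pics/side15.png',180,110,130,125,4.8,'pics/cs15.png')
crop('pics/top15.png',90,105,150,125,4.8,'pics/ct15.png')
E
```

```text
t 24.65 p [0.524  0.2975 0.1881] yaw -172.7 j [ 0.52  0.48  0.17  1.26 -0.   -1.18] F [-0.1 -0.9 -5.1] w 0.038 -> move [ 0.009 -0.695  1.541] roll -0.008
```

View pics/cs15.png

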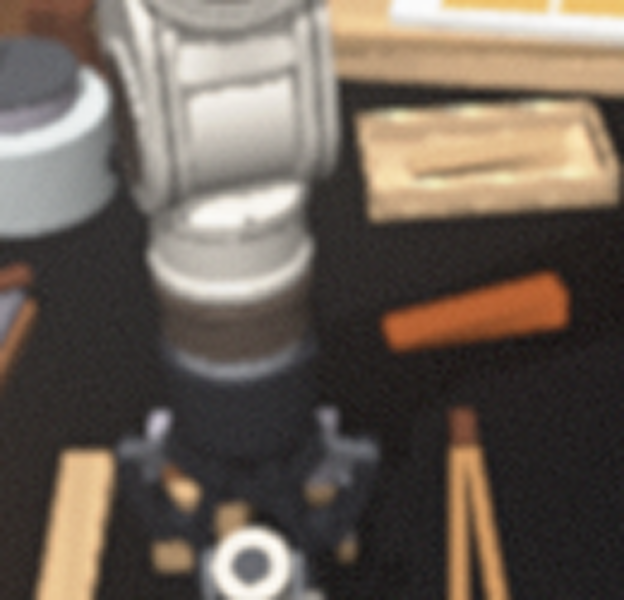

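View pics/ct15.png

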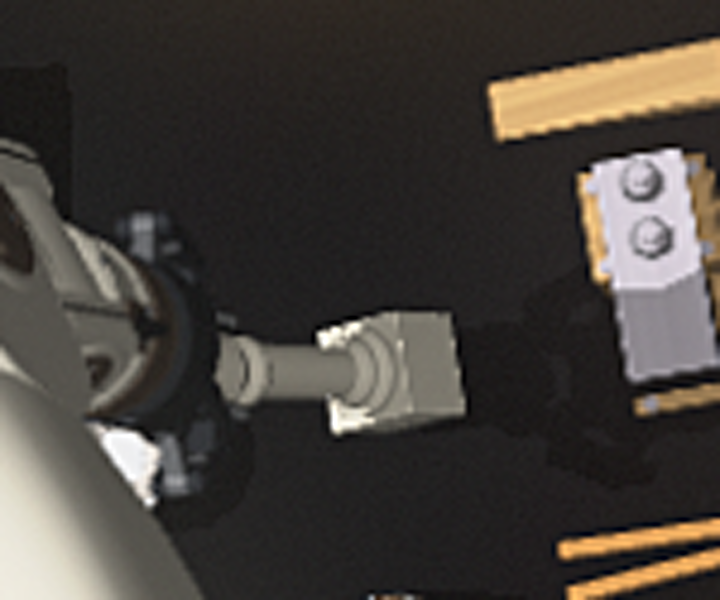

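The tugs work: the tilt is now about 60°. A few more.

>>> carry_out:
  moves:
    - [0,0,-0.2,0,-1]
    - [0,0,-0.5,0,-1]
    - [0,0,-0.2,0,-1]
    - [0,0,-0.5,0,-1]
    - [0,0,-0.2,0,-1]
    - [0,0,-0.5,0,-1]
    - [0,0,-0.5,0,-1]
    - [0,0,-0.4,0,-1]
    - [0,0,-0.4,0,-1]

```text
clock: 25.65
eef_pos: [0.5233, 0.2971, 0.2259]
tool_rot: [-0.063, 0.998, -0.001, -0.001]
ft_force: [-0.2, -1.1, -5.2]
grip_width: 0.0386
```

```bash
python3 - <<'E'
from h import *
plan(.532,.2285,.034,188)
u=lambda X,Y:((X+.5)/4.8-.5+90,(Y+.5)/4.8-.5+105)
print('15',tilt(u(458,362),(.524,.2975,.029+.1881-.0345)))
for n in ('side','top'): cv2.imwrite(f"pics/{n}16.png",imaging.camera(n)[:,:,::-1])
crop('pics/side16.png',180,110,130,125,4.8,'pics/cs16.png')
crop('pics/top16.png',90,105,150,125,4.8,'pics/ct16.png')
E
```

```text
t 25.65 p [0.5233 0.2971 0.2259] yaw -172.7 j [ 0.52  0.46  0.24  1.36  0.   -1.18] F [-0.2 -1.1 -5.2] w 0.0386 -> move [-0.005 -0.689  1.919] roll -0.008
15 (np.float64(0.0015357353938419093), 65, np.float64(0.01083389989106933))
```

View pics/cs16.png

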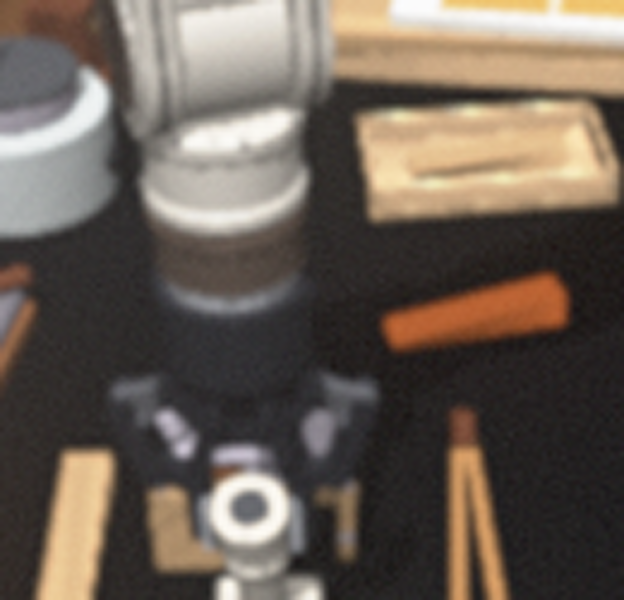

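View pics/ct16.png

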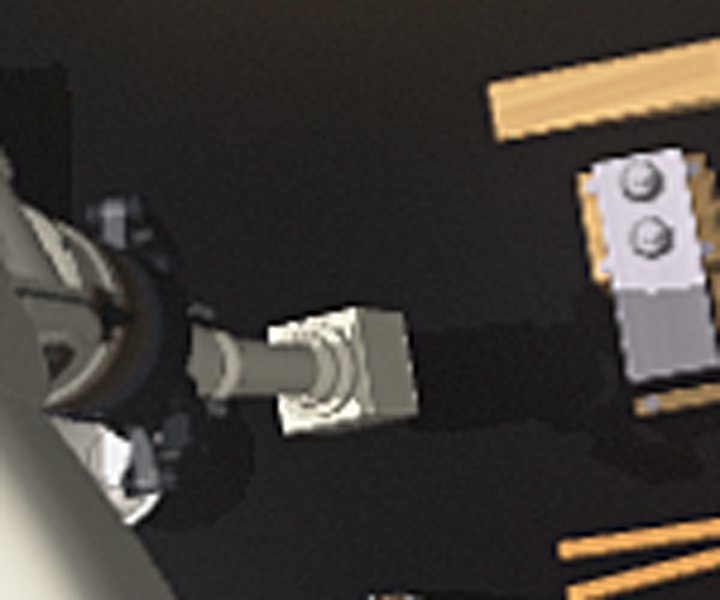

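```bash
python3 - <<'E'
from h import *
u=lambda X,Y:((X+.5)/4.8-.5+90,(Y+.5)/4.8-.5+105)
print('16',tilt(u(408,355),(.5233,.2971,.029+.2259-.0345)))
E
```

```text
16 (np.float64(0.007466551508031012), 74, np.float64(0.043224458196162927))
```

The tilt is now about 74°, past the roughly 54° balance angle, so the weighted foot will right itself. I lower until the foot's edge touches.

>>> carry_out:
  moves:
    - [0,0,0.1,0,-1]
    - [0,0,0.2,0,-1]
    - [0,0,0.3,0,-1]
    - [0,0,0.36,0,-1]
    - [0,0,0.38,0,-1]
    - [0,0,0.38,0,-1]

```text
clock: 26.35
eef_pos: [0.5235, 0.2973, 0.1898]
tool_rot: [-0.063, 0.998, -0.0, -0.0]
ft_force: [-0.2, 0.1, -5.0]
grip_width: 0.0382
```

```bash
python3 - <<'E'
from h import *
plan(.532,.2285,.034,188)
E
```

```text
t 26.35 p [0.5235 0.2973 0.1898] yaw -172.7 j [ 0.52  0.48  0.17  1.27  0.   -1.18] F [-0.2  0.1 -5. ] w 0.0382 -> move [ 1.000e-03 -6.930e-01  1.558e+00] roll -0.008
```

>>> carry_out:
  moves:
    - [0,0,0.02,0,-1]
    - [0,0,0.04,0,-1]
    - [0,0,0.04,0,-1]

```text
clock: 26.65
eef_pos: [0.5237, 0.2974, 0.1863]
tool_rot: [-0.063, 0.998, 0.0, 0.0]
ft_force: [0.4, -0.6, -5.0]
grip_width: 0.0384
```

>>> carry_out:
  moves:
    - [0,0,0.02,0,-1]
    - [0,0,0.03,0,-1]
    - [0,0,0.03,0,-1]

```text
clock: 26.95
eef_pos: [0.5236, 0.2973, 0.1831]
tool_rot: [-0.063, 0.998, -0.0, -0.0]
ft_force: [0.7, -0.2, -3.7]
grip_width: 0.0383
```

>>> carry_out:
  moves:
    - [0,0,0.02,0,-1]
    - [0,0,0.02,0,-1]

```text
clock: 27.15
eef_pos: [0.5236, 0.2973, 0.181]
tool_rot: [-0.063, 0.998, -0.0, -0.0]
ft_force: [-0.2, -0.2, -3.7]
grip_width: 0.0381
```

Contact: the force eased from -5 to -3.7 N at the expected height. I move the cup back over the foot.

>>> carry_out:
  moves:
    - [0,-0.05,0.01,0,-1]
    - [0,-0.1,0.01,0,-1]
    - [0,-0.15,0.01,0,-1]
    - [0,-0.2,0.01,0,-1]
    - [0,-0.25,0.01,0,-1]
    - [0,-0.25,0.01,0,-1]

```text
clock: 27.75
eef_pos: [0.5271, 0.2716, 0.1804]
tool_rot: [-0.063, 0.998, -0.0, 0.0]
ft_force: [-0.4, 0.9, -4.3]
grip_width: 0.0381
```

```bash
python3 - <<'E'
from h import *
plan(.532,.2285,.034,188)
for n in ('side','top'): cv2.imwrite(f"pics/{n}17.png",imaging.camera(n)[:,:,::-1])
crop('pics/side17.png',180,130,130,125,4.8,'pics/cs17.png')
crop('pics/top17.png',90,105,150,125,4.8,'pics/ct17.png')
E
```

```text
t 27.75 p [0.5271 0.2716 0.1804] yaw -172.8 j [ 0.48  0.46  0.13  1.23 -0.   -1.22] F [-0.4  0.9 -4.3] w 0.0381 -> move [ 0.005 -0.433  1.465] roll -0.009
```

View pics/cs17.png

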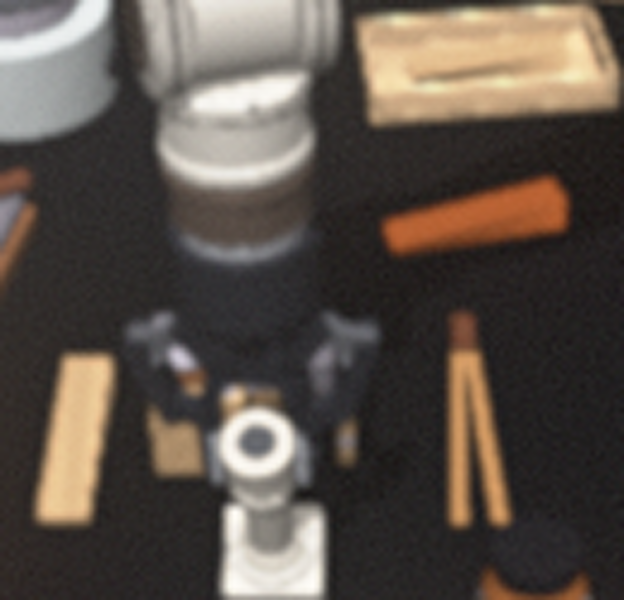

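View pics/ct17.png

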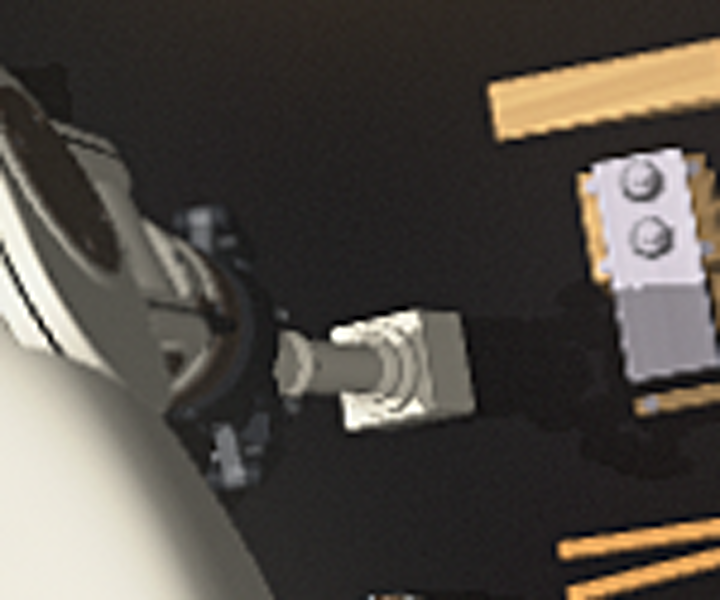

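```bash
python3 - <<'E'
from h import *
u=lambda X,Y:((X+.5)/4.8-.5+90,(Y+.5)/4.8-.5+105)
print(tilt(u(467,362),(.5271,.2716,.1804-.0055)))
E
```

```text
(np.float64(0.0033615246395482506), 74, np.float64(-0.0022755418038370914))
```

The edge only dragged and the tilt is still 74°. I press the edge on lightly so friction holds it, then move back again.

>>> carry_out:
  moves:
    - [0,0,0.02,0,-1]
    - [0,0,0.03,0,-1]
    - [0,0,0.03,0,-1]

```text
clock: 28.15
eef_pos: [0.5271, 0.2731, 0.178]
tool_rot: [-0.064, 0.998, 0.0, 0.001]
ft_force: [-0.2, 0.5, -0.8]
grip_width: 0.038
```

>>> carry_out:
  moves:
    - [0,0,0.015,0,-1]
    - [0,0,0.03,0,-1]
    - [0,0,0.03,0,-1]

```text
clock: 28.45
eef_pos: [0.5273, 0.2741, 0.1776]
tool_rot: [-0.064, 0.998, 0.002, 0.002]
ft_force: [-4.2, 2.0, 10.9]
grip_width: 0.0379
```

>>> carry_out:
  moves:
    - [0,-0.08,0,0,-1]
    - [0,-0.16,0,0,-1]
    - [0,-0.24,0,0,-1]
    - [0,-0.32,0,0,-1]
    - [0,-0.4,0,0,-1]
    - [0,-0.4,0,0,-1]

```text
clock: 29.05
eef_pos: [0.5343, 0.2345, 0.1789]
tool_rot: [-0.063, 0.998, 0.003, 0.004]
ft_force: [-1.4, 3.2, 12.6]
grip_width: 0.0379
```

```bash
python3 - <<'E'
from h import *
plan(.532,.2285,.034,188)
for n in ('side','top'): cv2.imwrite(f"pics/{n}18.png",imaging.camera(n)[:,:,::-1])
crop('pics/side18.png',180,130,130,125,4.8,'pics/cs18.png')
crop('pics/top18.png',90,105,150,125,4.8,'pics/ct18.png')
E
```

```text
t 29.05 p [0.5343 0.2345 0.1789] yaw -172.7 j [ 0.41  0.44  0.09  1.21  0.   -1.29] F [-1.4  3.2 12.6] w 0.0379 -> move [ 0.043 -0.064  1.448] roll -0.008
```

View pics/cs18.png

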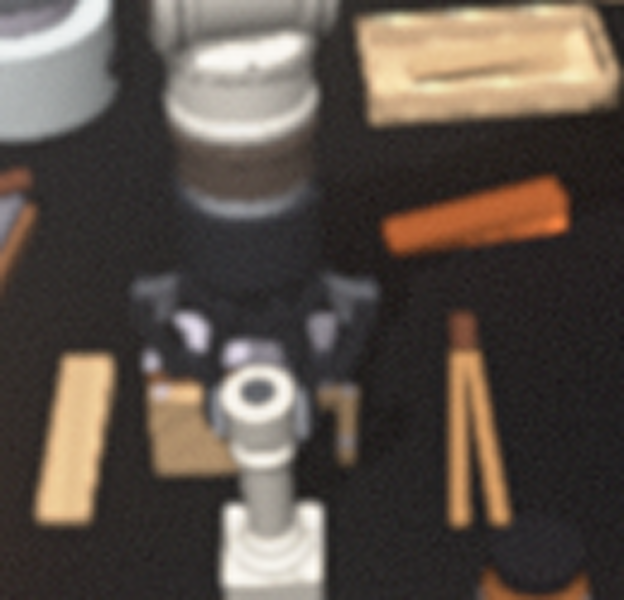

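View pics/ct18.png

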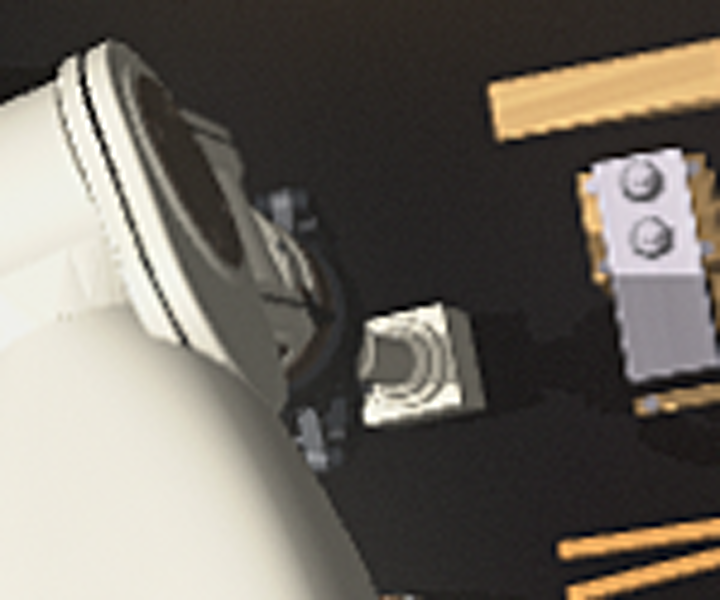

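```bash
python3 - <<'E'
from h import *
u=lambda X,Y:((X+.5)/4.8-.5+90,(Y+.5)/4.8-.5+105)
print(tilt(u(480,357),(.5343,.2345,.1789-.0055)))
# top face of foot (z=.05) far corners and centre from side view
us=lambda X,Y:((X+.5)/4.8-.5+180,(Y+.5)/4.8-.5+130)
print(plane('top',[u(362,322),u(440,303),u(465,408),u(368,425)],.05).round(4))
E
```

```text
(np.float64(0.004115942792697629), 85, np.float64(-0.004457783403829298))
[[0.5607 0.2503 0.05  ]
 [0.5704 0.2057 0.05  ]
 [0.5104 0.1922 0.05  ]
 [0.502  0.2475 0.05  ]]
```

About 85°. A last bit back while pressed flat.

>>> carry_out:
  moves:
    - [0,-0.05,0.0,0,-1]
    - [0,-0.1,0.0,0,-1]
    - [0,-0.14,0.0,0,-1]
    - [0,-0.14,0.01,0,-1]
    - [0,-0.14,0.01,0,-1]

```text
clock: 29.65
eef_pos: [0.536, 0.2209, 0.1774]
tool_rot: [-0.063, 0.998, 0.003, 0.004]
ft_force: [-0.3, 1.6, 11.9]
grip_width: 0.038
```

```bash
python3 - <<'E'
from h import *
plan(.532,.2285,.034,188)
for n in ('side','top'): cv2.imwrite(f"pics/{n}19.png",imaging.camera(n)[:,:,::-1])
crop('pics/side19.png',180,130,130,125,4.8,'pics/cs19.png')
crop('pics/top19.png',90,105,150,125,4.8,'pics/ct19.png')
E
```

```text
t 29.65 p [0.536  0.2209 0.1774] yaw -172.7 j [ 0.39  0.43  0.07  1.2   0.   -1.31] F [-0.3  1.6 11.9] w 0.038 -> move [0.041 0.073 1.434] roll -0.008
```

View pics/cs19.png

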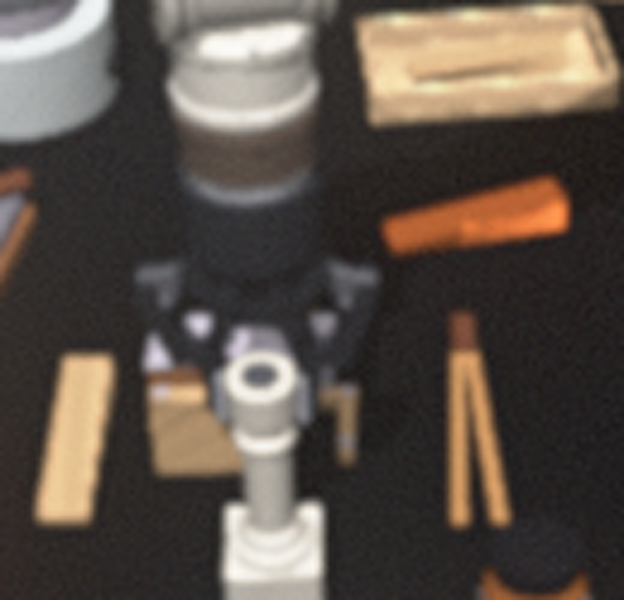

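View pics/ct19.png

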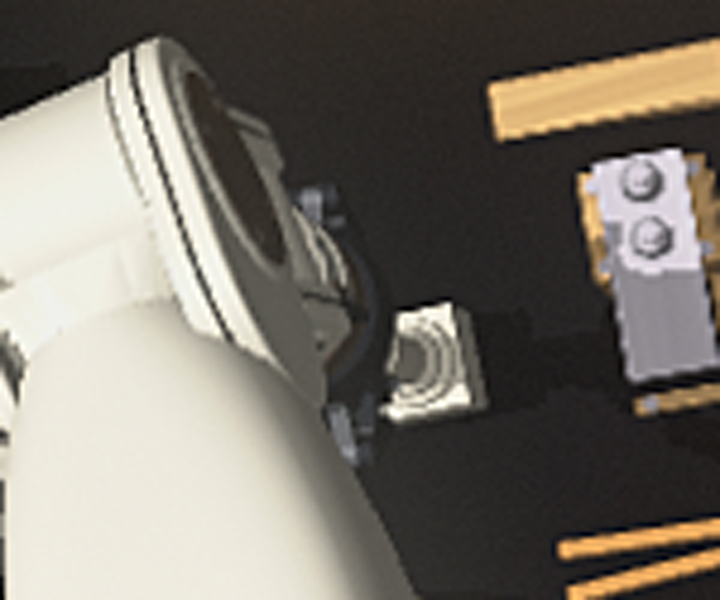

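It looks upright. I relax the pressing force, then open.

>>> carry_out:
  moves:
    - [0,0,-0.02,0,-1]
    - [0,0,-0.02,0,-1]
    - [0,0,-0.02,0,-1]

```text
clock: 30.05
eef_pos: [0.5353, 0.2202, 0.1776]
tool_rot: [-0.064, 0.998, 0.001, 0.003]
ft_force: [-0.2, 2.4, 8.8]
grip_width: 0.0382
```

>>> carry_out:
  moves:
    - [0,0,-0.03,0,-1]
    - [0,0,-0.04,0,-1]
    - [0,0,-0.04,0,-1]

```text
clock: 30.35
eef_pos: [0.5332, 0.2183, 0.1784]
tool_rot: [-0.063, 0.998, -0.001, -0.001]
ft_force: [-0.4, -0.3, -1.8]
grip_width: 0.0386
```

>>> carry_out:
  moves:
    - [0,0,0,0,0]
    - [0,0,0,0,0.3]
    - [0,0,0,0,0.6]
    - [0,0,0,0,0.8]
    - [0,0,0,0,0.8]
    - [0,0,-0.15,0,0.8]
    - [0,0,-0.35,0,0.8]
    - [0,0,-0.6,0,0.8]
    - [0,0,-0.85,0,0.8]
    - [0,0,-1,0,0.8]
    - [0,0,-1,0,0.8]

```text
clock: 31.45
eef_pos: [0.5349, 0.2195, 0.2822]
tool_rot: [-0.063, 0.998, 0.001, 0.003]
ft_force: [-0.3, 1.3, 0.6]
grip_width: 0.0768
```

>>> carry_out:
  moves:
    - [0,-0.3,-0.2,0,0.8]
    - [0.1,-0.6,-0.2,0,0.8]
    - [0.3,-0.9,-0.2,0,0.8]
    - [0.6,-1,-0.2,0,0.8]
    - [0.9,-1,-0.2,0,0.8]
    - [0.9,-1,-0.2,0,0.8]

```text
clock: 32.05
eef_pos: [0.4533, 0.1072, 0.2984]
tool_rot: [-0.063, 0.998, -0.0, -0.002]
ft_force: [0.7, 0.3, 0.1]
grip_width: 0.0763
```

```bash
python3 - <<'E'
from h import *
plan(.532,.2285,.034,188)
for n in ('side','top'): cv2.imwrite(f"pics/{n}20.png",imaging.camera(n)[:,:,::-1])
E
```

```text
t 32.05 p [0.4533 0.1072 0.2984] yaw -172.8 j [ 0.23  0.16  0.01  1.43  0.   -1.46] F [0.7 0.3 0.1] w 0.0763 -> move [-0.943  1.105  2.64 ] roll -0.009
```

View pics/side20.png

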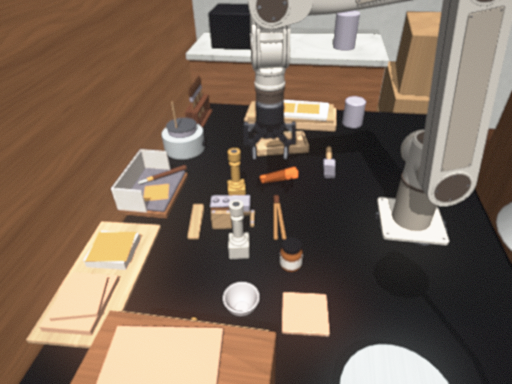

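View pics/top20.png

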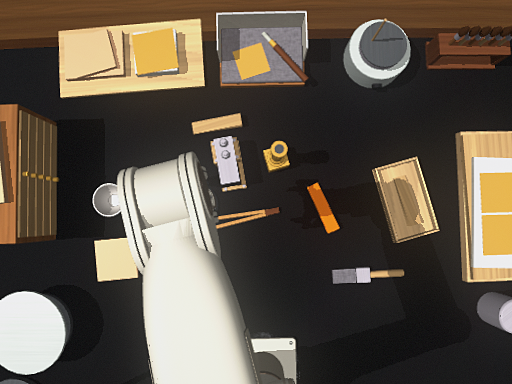

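The stick stands at side-view (238,230). I move the arm aside for a clear last check.

>>> carry_out:
  moves:
    - [0.2,-0.3,0,0,0.8]
    - [0.4,-0.6,0,0,0.8]
    - [0.6,-0.9,0,0,0.8]
    - [0.6,-1,0,0,0.8]

```text
clock: 32.55
eef_pos: [0.4094, -0.0001, 0.2991]
tool_rot: [-0.062, 0.998, -0.0, -0.0]
ft_force: [-0.3, 0.3, 0.6]
grip_width: 0.0771
```

>>> carry_out:
  moves:
    - [0,-0.3,0,0,0.8]
    - [0,-0.6,0,0,0.8]
    - [0,-0.9,0,0,0.8]
    - [0,-1,0,0,0.8]
    - [0,-1,0,0,0.8]

```text
clock: 33.05
eef_pos: [0.4238, -0.0983, 0.2987]
tool_rot: [-0.062, 0.998, 0.0, -0.0]
ft_force: [-0.2, 0.0, 0.2]
grip_width: 0.0768
```

```bash
python3 - <<'E'
from h import *
plan(.4,-.1,.3,188)
for n in ('side','top'): cv2.imwrite(f"pics/{n}21.png",imaging.camera(n)[:,:,::-1])
crop('pics/side21.png',180,150,130,125,4.8,'pics/cs21.png')
d=cv2.absdiff(cv2.imread('pics/top0.png'),cv2.imread('pics/top21.png')).max(2)
cv2.imwrite('pics/diff21.png',(d>50).astype('uint8')*255)
E
```

```text
t 33.05 p [ 0.4238 -0.0983  0.2987] yaw -172.8 j [-0.23  0.1  -0.06  1.41  0.   -1.92] F [-0.2  0.   0.2] w 0.0768 -> move [ 0.239  0.012 -0.013] roll -0.009
```

View pics/top21.png

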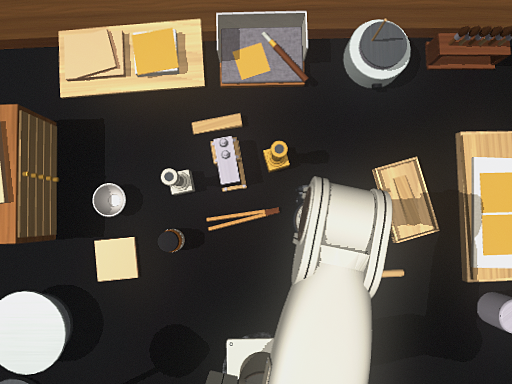

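View pics/cs21.png

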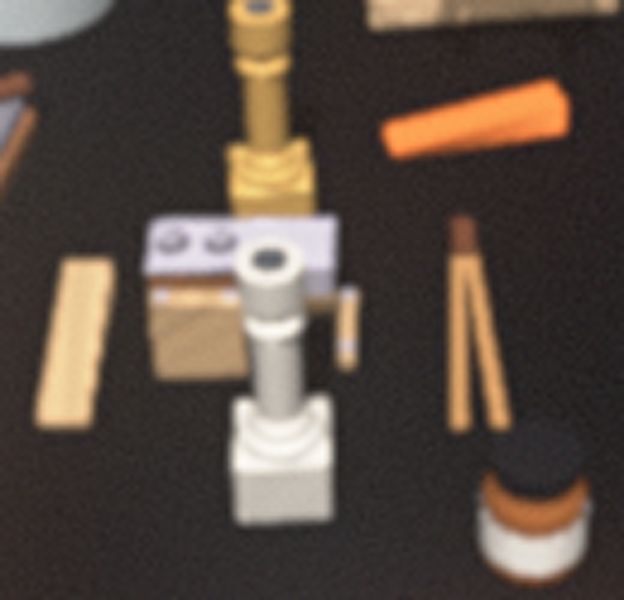

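View pics/diff21.png

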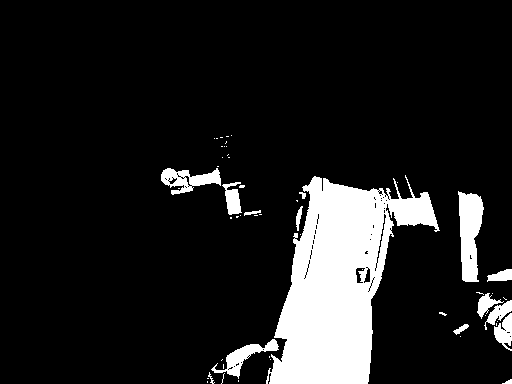

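The picture difference shows only the stick, the wedge, their shadows and the arm as changed. I check the height from two views, then hand in.

```bash
python3 - <<'E'
from h import *
from workcell import order
im=cv2.imread('pics/top21.png')
crop('pics/top21.png',150,155,60,50,10,'pics/ct21.png')
print(two((170,175),((270.5)/4.8-.5+180,(259.5)/4.8-.5+150)))
print(proj('top',[[.534,.2195,.19],[.534,.2195,.05]]))
print(order.job_done())
E
```

```text
(array([0.5356165 , 0.20766405, 0.18789139]), np.float64(0.0014387557377027059))
[[164.93424864 176.00332622]
 [176.38417906 181.16726196]]
the job is handed in; nothing more can be done
None
```

View pics/ct21.png

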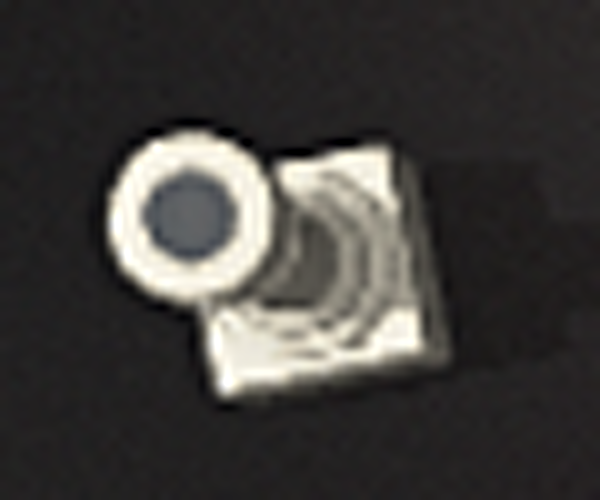

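The wedge is in the tray and the white candlestick stands upright on its foot on the bench. I handed the job in at about 33 s, well under the 72 s limit, and no verdict was reported.

**Wedge:** I pulled its head about 10 mm to one side and then the other, nine pulls in all, while drawing it out about 30 mm. Then I drew it clear and laid it flat in the open tray.

**Candlestick:** I slid it out from under the strap along its axis and tipped it up. I stood it beside the clamp at about x 0.535, y 0.21 m and moved the arm clear.

**Last checks:**
- Two views put the candlestick's top at 188 mm, against the stated 190, and it shows the same outline as the gilt one standing behind it.
- Its measured axis was about 12 mm nearer the clamp than where I let go. It probably settled flat on its foot once released, having still leaned slightly in the grip.
- Comparing the top view before and after shows changes only from the wedge, the candlestick, their shadows and the arm. The brush was mostly hidden by the arm in the last picture, so it was not checked there.

**What went wrong:** The candlestick would not swivel freely in the grip and lifted off the bench at about 30°. Short upward tugs brought it to about 74°. A first try at swinging it upright from there only dragged the foot. Pressing the foot's edge on the bench with 10 to 15 N while moving the cup back over it did bring it upright.

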